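Refill the cap feeder and hold its sprung cover at the set angle

TASK

Refill the cap feeder: pick up the white scoop by its handle, tip all five screw caps into the open hopper and stand the empty scoop upright back on the bench. Then lift the feeder's sprung cover by its round tab until the cover lies level with the setting arm beside it, at the same angle, and finish while holding it steady there: do not let go. Leave the setting arm and the other things on the bench as they are.

Things in the scene. Friction and masses are not known exactly. Their poses are not given: they have to be found in the camera images.
- feeder: The cap feeder, a white bench machine fixed to the bench, 300 mm deep (its x), 450 mm wide (its y). Origin: centre of its underside, on the bench. Its own x points to the back (where the cover's hinge is), y to its left, z up; it may be turned some 10 degrees on the bench. The right part (negative y) is 70 mm high and carries the hopper, the left part is 90 mm high and holds the feed bowl under the grey cover.
- hopper_mouth (a point): Centre of the mouth of the square, open-topped aluminium hopper, at rim height (156 mm above the bench). Mouth 160 x 160 mm inside, walls 6 mm, sides along the feeder's x and y; floor 86 mm below the rim, with sloping sides within. Axes as the feeder's.
- cover (a joint): Angle of the cover (rad): 0 shut, level; grows as the front edge is lifted, to 1.4. Flat grey plate 235 (x) x 200 (y) x 12 mm, hinged along its back edge. A spring (0.6 N m/rad, 0.54 N m already at shut) and its weight (about 0.35 kg) pull it shut: 5 to 8 N at the tab square to the cover, up to 14 N straight up at the steepest setting; it snaps shut if let go.
- cover_tab (a point): Centre of the cover's tab, an upright black disc 34 mm in diameter and 16 mm thick (thin along y, flat faces to left and right) on a 12 mm thick stem on top of the cover near its front edge. 200 mm in front of the hinge axis (along -x of this point) and 40 mm above it (z) in the cover's own frame, 34 mm above the cover's upper face; 138 mm above the bench when shut. Axes turn with the cover.
- cover_hinge (a point): Point on the hinge axis of the cover, in line (along x) with the tab, 98 mm above the bench; the axis runs along the feeder's y. Axes as the feeder's.
- set_arm (a joint): Angle in rad of the setting arm, on the same scale as the cover: the cover is right when its angle equals this one. A slim dark steel bar 150 x 9 x 12 mm with a short cross pin near its end, on the left side just beside the cover, pivoting on the same axis and clamped at 0.45 to 0.85 rad in front of a steel quadrant; it is not to be moved.
- set_arm_tip (a point): The cross pin near the free end of the setting arm, 142 mm from the hinge axis; axes turn with the arm (x along the arm, back to the hinge).
- scoop: White scoop: a tray 170 mm long (x), 90 mm wide (y), walls 34 mm high at the sides and back (-x), open mouth at +x with only a lip sloping up 4 mm. Origin: on its underside, mid length and width; z up. Lip edge 89 mm ahead of the origin, 7 mm up. About 0.14 kg empty. Caps in it (friction about 0.3) start to slide at some 30 to 35 degrees mouth-down; about 50 degrees empties it.
- scoop_grip (a point): Grip point of the scoop's handle, an upright fin at its back end, 14 mm thick (y), 46 mm long (x), top 95 mm above the scoop's underside; this point is 60 mm behind the scoop's origin and 72 mm above its underside (so 72 mm above the bench when standing). Axes as the scoop's.
- cap0_center (a point): Centre of one of the five blue screw caps, 27 mm in diameter and 18 mm high, 12 g, lying in the scoop at the start.
- cap1_center (a point): Centre of one of the five blue screw caps, 27 mm in diameter and 18 mm high, 12 g, lying in the scoop at the start.
- cap2_center (a point): Centre of one of the five blue screw caps, 27 mm in diameter and 18 mm high, 12 g, lying in the scoop at the start.
- cap3_center (a point): Centre of one of the five blue screw caps, 27 mm in diameter and 18 mm high, 12 g, lying in the scoop at the start.
- cap4_center (a point): Centre of one of the five blue screw caps, 27 mm in diameter and 18 mm high, 12 g, lying in the scoop at the start.
- tube_rack: Bystander: orange tube rack with tubes, 70 x 160 mm, 92 mm high. Origin under its centre.
- reagent_bottle: Bystander: glass bottle with a blue cap, 74 mm in diameter, 160 mm high. Origin under its centre.
- beaker: Bystander: glass beaker, 70 mm in diameter, 80 mm high. Origin under its centre.
- sample_jar: Bystander: amber jar, 52 mm in diameter, 60 mm high. Origin under its centre.
- pipette: Bystander: hand pipette lying on the bench, 220 mm long along its x, 22 mm high. Origin under its middle.
- tip_box: Bystander: closed blue box, 85 x 120 mm, 50 mm high. Origin under its centre.
There are look-alikes about, which are no part of the job. Leave any purple or red look-alike of the scoop alone.

How it is judged:
By the outcome, as a careful person would: the job done as asked, in the order asked, and still so for the second after the job is handed in, while the arm keeps its last pose, push and grip.
It also fails if it takes over 61 s, if anything falls off the work surface, if the arm or the gripper's body presses on something with over 40 N, if the wrist force passes 120 N, or if a joint passes its speed limit or range.

ROBOT

A 6-joint arm with a two-finger parallel gripper is mounted at the origin on the work surface. World frame = base frame: x ahead of the robot, y to its left, z up, the work surface at z = 0. Lengths are in m, angles in rad, forces in N, time in s.
With the tool pointing down it reaches from about 0.3 to 0.85 m from the base axis. Payload 5.4 kg.
Tool frame: the origin (TCP) lies at the very end of the fingers, on their centre line; the grasp point (between the pads) lies 19 mm behind it; z points along the fingers, y is the direction in which the jaws open and shut (so a half turn about z gives the same grasp; the last joint's range is limited). The gripper opens to 85 mm and grips with 20 to 120 N. Pads are 22 mm wide; open, the fingers measure 114 mm over their backs; the gripper's body (76 mm by 85 mm) begins 54 mm behind the grasp point. The pads swing forward as they close: fully open they stand 13 mm farther back than shut.
Start: joints at [-1.402, 0.158, 1.597, -0, 1.386, -0.21], TCP at [0.213, -0.534, 0.209] pointing down, gripper open.
Joint ranges: [-2.91, 2.91], [-0.94, 2.29], [0.18, 2.7], [-1.29, 4.43], [0.17, 2.64], [-3, 3]. Speed limits (rad/s): [2.57, 2.57, 3.14, 3.14, 3.14, 3.14].

INTERFACE

Orientations are given as a rotation vector (axis times angle).
In Python, from bench import arm gives the robot as it stands.
- The arm moves only by the shell command python3 -m creep 'ROWS' [FORCE]. ROWS is JSON, a list of rows, each an object with "delta_rot": the turn, a rotation vector about the tool's x, y, z in degrees, a list of three; "linear": the shift along the tool's x, y, z in m, a list of three; "fingers": the finger opening in m, from 0 to 0.0854. A call has 1 to 10 rows; each row is the pose to reach, as a shift and turn from the pose measured when the call began, along the tool's axes at that moment; what a row does not reach only later rows make up. A row lasts 1/8 s, in which the tool goes at most 62.5 mm and 10.7 degrees, less where a joint would pass 70% of its speed; a pose out of reach is approached as far as the arm can. A call with a gripper value outside its range is refused whole. The fingers move at their own pace and stop on an object; FORCE is the grip in N (left out, the last holds). Time passes only in rows, so rows that repeat a pose let the fingers close. It gives the time, the measured TCP pose, the force and the opening at its end, in the units of the state.
- arm.read_state(): the state, without advancing time (a new reading comes with each control period).
- arm.snapshot(name): name is "side" or "top" or "wrist"; returns a dict with "image" (384x512x3 uint8, red, green, blue), "fx", "fy", "cx", "cy" (pixels), "R" (3x3) and "t" (3): a world point X has camera coordinates R X + t. Camera axes: x right, y down, z forward; pixel columns grow to the right and rows downward; lengths in m; the calibration is good to about 2 mm. A picture is of the moment at which its call begins. There is no depth.
- arm.close_job(): hands the job in, once; it reports no verdict.
Trained networks look in a picture, given as the dict that the camera call returned (one of the last four; its "shot" number tells which), for a name from the list of things; names that differ only in an ending like _2 or _b are one class to them, and where a whole thing is asked for, a point or a joint stands for the part that bears it (a point fixed in the world has none). Each returns a list of dicts, best first, with "conf" (0 to 1); they miss things now and then, are a little off and sometimes report something else, mostly with a low value. They report only what shows in the picture. A call takes as long as a camera call. They do not tell look-alikes from the thing itself.
- arm.look_for(picture, target): "centre" ([x, y, z] in m, in world coordinates, good to about 4 mm: the middle of the surface that is visible of it).
- arm.cut_out(picture, target): "mask" (384x512 bool, what is visible of it).
- arm.mark_of(picture, target): "centre" ([x, y, z] in m, in world coordinates, good to about 4 mm: a listed point, or the origin of a listed thing).
The state is a dict: "time_s": time; "joint_positions": joint angles; "qd": joint speeds; "joint_torque": joint torques, N m; "position": TCP position; "eef_rot": TCP orientation; "wrist_force": force on the tool from outside, world axes, zero at the start; "torque": the same for the moment, N m; "width": opening from 0.0 (shut) to 1.0 (fully open).
Only numpy, scipy, OpenCV 4.12 (cv2) and the standard library are available. Lean on these libraries where they do the work, as an engineer would, in place of code of your own. Each camera call takes 0.05 s, during which the arm holds its last target.

## Working session

There is one attempt and no reset: what is moved stays moved. The work goes in short steps, Python scripts to look and compute and a shell command to move; the robot and the scene stay as the last step left them, time stands still between calls to the robot, and variables do not carry over. Pictures are saved under pics/ and viewed, and the job is handed in when it is done.

```bash
ls; mkdir -p pics
python3 - <<'E'
from bench import arm
import cv2
s=arm.read_state(); print({k:s[k] for k in s})
for n in ["side","top","wrist"]:
    p=arm.snapshot(n); cv2.imwrite(f"pics/{n}0.png",cv2.cvtColor(p["image"],cv2.COLOR_RGB2BGR))
    print(n,p["fx"],p["R"],p["t"])
    for t in ["feeder","hopper_mouth","cover_tab","cover_hinge","set_arm_tip","scoop","scoop_grip","cap0_center"]:
        print(t,[(round(d["conf"],2),[round(float(x),3) for x in d["centre"]]) for d in arm.mark_of(p,t)])
E
```

```text
pics
{'time_s': 0.0, 'joint_positions': array([-1.40207479e+00,  1.59069651e-01,  1.59826417e+00,  1.80379303e-05,
        1.38617242e+00, -2.10102472e-01]), 'qd': array([-0.00098725,  0.0001314 ,  0.00093886, -0.00059922,  0.00051993,
        0.00016676]), 'joint_torque': array([ 1.47315332e-03, -3.96001482e+01, -3.31425083e+01, -2.09517102e-04,
        8.41379020e-03,  1.40717965e-06]), 'position': array([ 0.21252463, -0.5335866 ,  0.20788936]), 'eef_rot': array([-3.08352801e+00, -5.91138337e-01, -8.99746668e-05]), 'wrist_force': array([-0.9218254 ,  0.24854649,  1.03145905]), 'torque': array([0.04081763, 0.03686806, 0.0115039 ]), 'width': 0.9984512123132795}
side 397.50465382403587 [[ 0.99950283 -0.03104688  0.00549361]
 [-0.01043959 -0.49029259 -0.87149538]
 [ 0.02975069  0.87100475 -0.49037294]] [-0.4951543   0.10375541  1.24708764]
feeder [(0.79, [0.63, 0.144, 0.001]), (0.16, [0.467, -0.295, 0.011])]
hopper_mouth [(0.93, [0.642, 0.02, 0.161])]
cover_tab []
cover_hinge [(0.71, [0.723, 0.26, 0.1])]
set_arm_tip [(0.58, [0.473, -0.261, 0.015]), (0.52, [0.603, 0.36, 0.194])]
scoop [
[... 763 characters left out ...]
coop [(0.97, [0.249, -0.304, -0.003]), (0.82, [0.345, -0.513, 0.001]), (0.56, [0.452, -0.275, 0.003])]
scoop_grip [(0.91, [0.311, -0.558, 0.071]), (0.87, [0.441, -0.336, 0.076]), (0.72, [0.304, -0.271, 0.072]), (0.23, [0.529, 0.228, 0.139])]
cap0_center [(0.57, [0.467, -0.291, 0.013])]
wrist 277.75412752841976 [[ 3.69608943e-01 -9.29187403e-01 -1.15200056e-05]
 [-8.94474938e-01 -3.55804496e-01  2.70772500e-01]
 [-2.51602494e-01 -1.00069633e-01 -9.62643368e-01]] [-0.57648948 -0.03533061  0.37701522]
feeder []
hopper_mouth []
cover_tab []
cover_hinge []
set_arm_tip []
scoop [(0.9, [0.25, -0.299, -0.003]), (0.69, [0.351, -0.509, -0.0])]
scoop_grip [(0.84, [0.308, -0.559, 0.071])]
cap0_center []
```

View pics/side0.png

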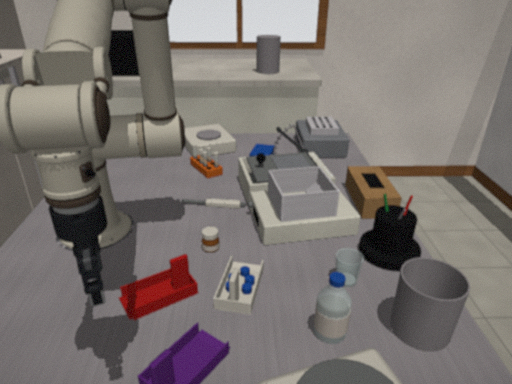

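View pics/top0.png

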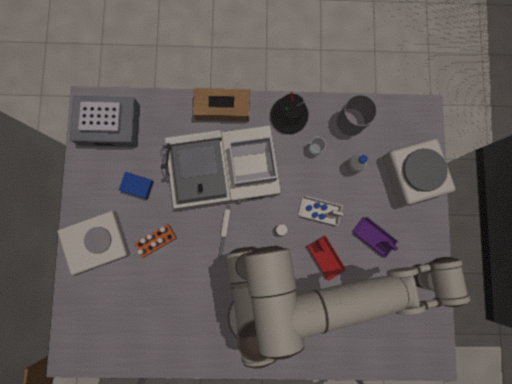

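View pics/wrist0.png

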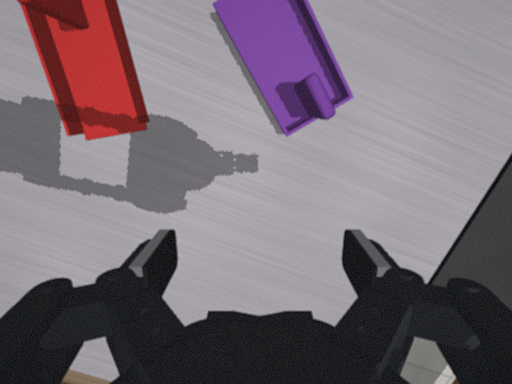

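White scoop: side (238,286), top (321,211), with five blue caps in it. Its look-alikes are red at side (160,290) and purple at side (185,360). Only the white one holding caps fits the description. I'll confirm that in an enlarged crop and work out the geometry.

```bash
cat > h.py <<'E'
import numpy as np,cv2
from bench import arm
from scipy.spatial.transform import Rotation as Rn
def save(p,name,crop=None,scale=1):
    im=cv2.cvtColor(p["image"],cv2.COLOR_RGB2BGR)
    if crop: x0,y0,x1,y1=crop; im=im[y0:y1,x0:x1]
    if scale!=1: im=cv2.resize(im,None,fx=scale,fy=scale,interpolation=cv2.INTER_CUBIC)
    cv2.imwrite(f"pics/{name}.png",im)
def proj(p,X):
    c=np.asarray(p["R"])@np.asarray(X)+np.asarray(p["t"]); return np.array([p["fx"]*c[0]/c[2]+p["cx"],p["fy"]*c[1]/c[2]+p["cy"]])
def unproj(p,uv,z):
    R=np.asarray(p["R"]);t=np.asarray(p["t"]);o=-R.T@t
    d=R.T@np.array([(uv[0]-p["cx"])/p["fx"],(uv[1]-p["cy"])/p["fy"],1]); return o+d*(z-o[2])/d[2]
def toolR(xdir_deg,tilt=0):
    # scoop-style frame yaw; tool x along -? see target()
    pass
def go(pos,R):
    "delta in tool axes from the measured pose to a target TCP pos and rotation matrix"
    s=arm.read_state(); R0=Rn.from_rotvec(s["eef_rot"])
    d=R0.inv().apply(np.asarray(pos)-s["position"])
    r=(R0.inv()*Rn.from_matrix(R)).as_rotvec(degrees=True)
    print("linear",np.round(d,4),"rot",np.round(r,2),"t",round(s["time_s"],2)); return d,r
def marks(p,n):
    r=[(round(d["conf"],2),[round(float(x),4) for x in d["centre"]]) for d in arm.mark_of(p,n)]; print(n,r); return r
E
python3 - <<'E'
from h import *
p=arm.snapshot("top"); save(p,"scoopcrop",(280,170,410,290),5)
R=Rn.from_rotvec(arm.read_state()["eef_rot"]).as_matrix(); print(R.round(3))
for m in arm.cut_out(p,"scoop"):
    k=m["mask"].astype(np.uint8); ys,xs=np.nonzero(k); print(m["conf"],xs.mean(),ys.mean(),cv2.minAreaRect(np.c_[xs,ys].astype(np.float32)))
E
```

```text
[[ 0.929  0.37   0.   ]
 [ 0.37  -0.929  0.   ]
 [ 0.    -0.    -1.   ]]
0.82 325.4900938477581 257.7393117831074 ((325.468017578125, 257.852294921875), (42.345462799072266, 23.259735107421875), 59.34933090209961)
0.74 220.80983067980793 166.9666413949962 ((218.9413299560547, 167.10879516601562), (74.96138000488281, 114.56827545166016), 81.46923065185547)
0.72 374.7883597883598 236.51746031746032 ((375.69708251953125, 237.05035400390625), (45.440582275390625, 22.761598587036133), 38.290164947509766)
0.56 319.85034802784224 210.74129930394432 ((320.32354736328125, 210.70590209960938), (43.656410217285156, 22.55581283569336), 14.03624439239502)
0.21 355.6073446327684 163.69774011299435 ((355.84002685546875, 163.6199951171875), (17.200000762939453, 24.60000228881836), 53.13010025024414)
```

View pics/scoopcrop.png

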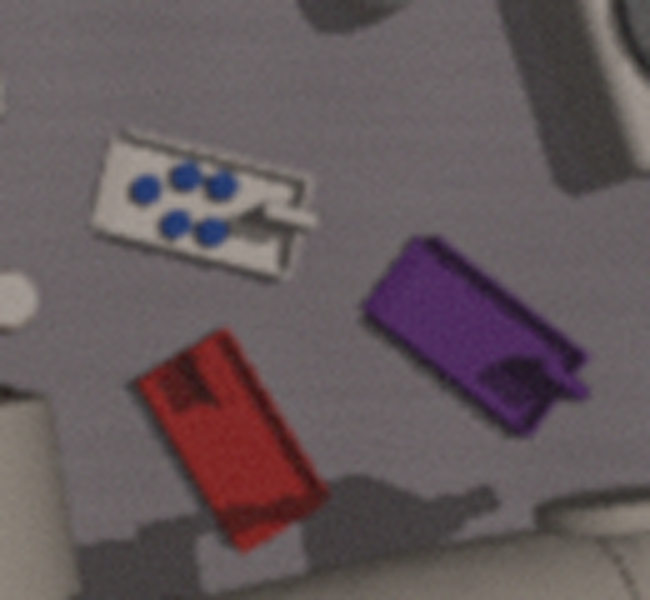

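The crop shows the white scoop with five caps, handle at crop (290,215) on the right and mouth to the left. Red and purple are separate and stay untouched. I'll move above the handle and look with the wrist camera.

```bash
cat >> h.py <<'E'
def frame(yaw,tilt=0,pitch=0):
    "tool x along yaw (deg), pointing down; tilt = mouth-down angle (turn about -tool y)"
    return (Rn.from_euler('z',yaw,degrees=True)*Rn.from_matrix(np.diag([1,-1,-1]))*Rn.from_euler('y',-tilt,degrees=True)).as_matrix()
E
python3 - <<'E'
from h import *
go([.441,-.337,.2],frame(77))
E
```

```text
linear [ 0.2851 -0.0988  0.0089] rot [ -0.   -0.  -55.3] t 1.45
```

```bash
python3 -m creep '[{"linear":[0.06,-0.02,0.002],"delta_rot":[0,0,-10],"fingers":0.085},{"linear":[0.12,-0.04,0.004],"delta_rot":[0,0,-20],"fingers":0.085},{"linear":[0.18,-0.06,0.006],"delta_rot":[0,0,-30],"fingers":0.085},{"linear":[0.24,-0.08,0.008],"delta_rot":[0,0,-40],"fingers":0.085},{"linear":[0.285,-0.099,0.009],"delta_rot":[0,0,-50],"fingers":0.085},{"linear":[0.285,-0.099,0.009],"delta_rot":[0,0,-55.3],"fingers":0.085},{"linear":[0.285,-0.099,0.009],"delta_rot":[0,0,-55.3],"fingers":0.085},{"linear":[0.285,-0.099,0.009],"delta_rot":[0,0,-55.3],"fingers":0.085}]' 80
python3 - <<'E'
from h import *
go([.441,-.337,.2],frame(77))
p=arm.snapshot("wrist"); save(p,"wrist1")
marks(p,"scoop");marks(p,"scoop_grip")
p=arm.snapshot("top"); marks(p,"scoop");marks(p,"scoop_grip")
E
```

```text
time_s: 2.45
position: [0.4405, -0.3373, 0.1999]
eef_rot: [2.461, 1.953, -0.0]
wrist_force: [-0.7, 0.7, 0.1]
width: 0.992
linear [ 0.0004  0.0005 -0.0001] rot [ 0.    0.   -0.14] t 2.45
scoop [(0.97, [0.2487, -0.3012, -0.0015]), (0.89, [0.4511, -0.2739, -0.0021]), (0.56, [0.3494, -0.5124, 0.002])]
scoop_grip [(0.79, [0.304, -0.2711, 0.071]), (0.61, [0.4345, -0.3378, 0.0726])]
scoop [(0.92, [0.3423, -0.5119, 0.001]), (0.58, [0.2522, -0.3047, -0.0027]), (0.41, [0.6321, 0.1463, 0.002]), (0.3, [0.6532, -0.4233, -0.0013])]
scoop_grip [(0.83, [0.307, -0.5583, 0.0705]), (0.68, [0.4376, -0.3363, 0.0733]), (0.61, [0.6283, 0.1462, 0.0014])]
```

View pics/wrist1.png

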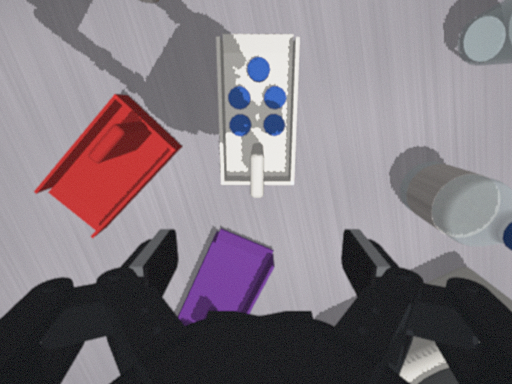

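Run:
```python
from h import *
p=arm.snapshot("wrist")
for uv,z in [((258,152),.095),((257,195),.095),((217.5,36),.03),((299,38),.03),((222,185),.034),((295,185),.034)]: print(unproj(p,uv,z).round(4))
G=np.array([.439,-.3365]);
for y in (75,77,79):
  a=np.radians(y);x=np.array([np.cos(a),np.sin(a)])
  for l in(-.015,.015): print(y,proj(p,[*(G+x*l*1.5),.095]).round(1))
go([.439,-.337,.053],frame(77))
```

```text
[ 0.4452 -0.3127  0.095 ]
[ 0.4343 -0.3552  0.095 ]
[ 0.4286 -0.1896  0.03  ]
[ 0.5143 -0.2115  0.03  ]
[ 0.3903 -0.3517  0.034 ]
[ 0.4779 -0.3721  0.034 ]
75 [256.6 198. ]
75 [258.1 154.1]
77 [257.4 198. ]
77 [257.2 154.1]
79 [258.2 198. ]
79 [256.4 154.2]
linear [-0.0003 -0.0016  0.1469] rot [-0.   -0.   -0.04] t 2.8
```

```bash
python3 -m creep '[{"linear":[0.002,-0.0015,0.05],"delta_rot":[0,0,0],"fingers":0.085},{"linear":[0.002,-0.0015,0.1],"delta_rot":[0,0,0],"fingers":0.06},{"linear":[0.002,-0.0015,0.135],"delta_rot":[0,0,0],"fingers":0.05},{"linear":[0.002,-0.0015,0.147],"delta_rot":[0,0,0],"fingers":0.05},{"linear":[0.002,-0.0015,0.147],"delta_rot":[0,0,0],"fingers":0.0},{"linear":[0.002,-0.0015,0.147],"delta_rot":[0,0,0],"fingers":0.0},{"linear":[0.002,-0.0015,0.147],"delta_rot":[0,0,0],"fingers":0.0},{"linear":[0.002,-0.0015,0.147],"delta_rot":[0,0,0],"fingers":0.0},{"linear":[0.002,-0.0015,0.147],"delta_rot":[0,0,0],"fingers":0.0}]' 80
python3 - <<'E'
from h import *
p=arm.snapshot("wrist"); save(p,"wrist2")
p=arm.snapshot("side"); save(p,"side2",(140,200,360,350),3)
E
```

```text
time_s: 3.92
position: [0.4408, -0.3363, 0.0551]
eef_rot: [2.456, 1.952, 0.0]
wrist_force: [-0.2, 0.4, 6.4]
width: 0.141
```

View pics/wrist2.png

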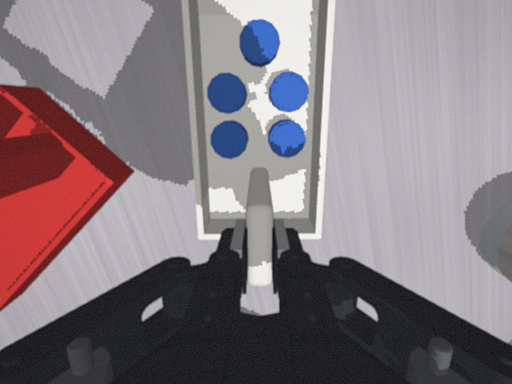

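View pics/side2.png

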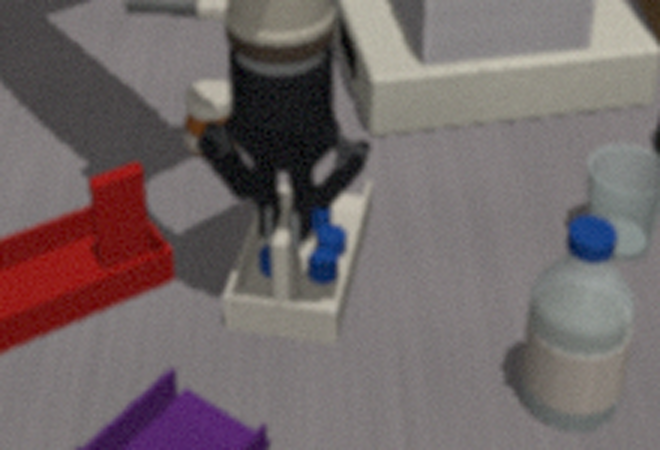

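```bash
python3 -m creep '[{"linear":[0,0,-0.02],"delta_rot":[0,0,0],"fingers":0},{"linear":[0,0,-0.05],"delta_rot":[0,0,0],"fingers":0},{"linear":[0,0,-0.09],"delta_rot":[0,0,0],"fingers":0},{"linear":[0,0,-0.13],"delta_rot":[0,0,0],"fingers":0},{"linear":[0,0,-0.17],"delta_rot":[0,0,0],"fingers":0},{"linear":[0,0,-0.205],"delta_rot":[0,0,0],"fingers":0},{"linear":[0,0,-0.205],"delta_rot":[0,0,0],"fingers":0}]' 100
cat >> h.py <<'E'
def scoop_pose(yaw,tilt,lip):
    R=frame(yaw,tilt); # tool x=scoop x, tool z=-scoop z
    return np.asarray(lip)-R@np.array([0.151,0,0.048]),R
H=np.array([.6425,.0195]); FY=9.
def lippt(f,z,yaw=FY):
    a=np.radians(yaw); return [*(H+f*np.array([-np.sin(a),np.cos(a)])),z]
E
python3 - <<'E'
from h import *
p=arm.snapshot("wrist"); save(p,"wrist3")
p=arm.snapshot("side"); save(p,"side3",(140,120,380,300),3); marks(p,"hopper_mouth");marks(p,"cover_tab");marks(p,"cover_hinge")
print("0",go(*scoop_pose(99,0,lippt(-.045,.215)))[0])
E
```

```text
time_s: 4.9
position: [0.4415, -0.337, 0.2637]
eef_rot: [2.45, 1.948, 0.0]
wrist_force: [-0.4, -0.2, -1.5]
width: 0.136
hopper_mouth [(0.64, [0.6419, 0.0193, 0.1559])]
cover_tab [(0.7, [0.5237, 0.2292, 0.1371])]
cover_hinge [(0.73, [0.726, 0.2592, 0.099])]
linear [ 0.2093  0.1914 -0.0052] rot [ 1.000e-02  2.000e-02 -2.204e+01] t 5.15
0 [ 0.20926439  0.19136335 -0.00516738]
```

View pics/wrist3.png

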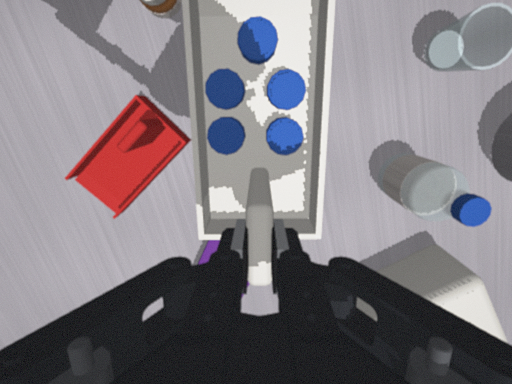

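View pics/side3.png

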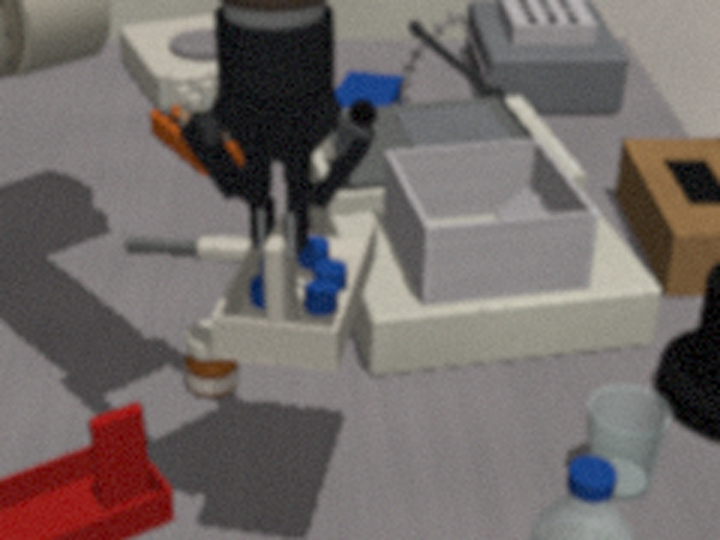

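```bash
python3 -m creep '[{"linear":[0.01,0.02,-0.003],"delta_rot":[0,0,-2],"fingers":0},{"linear":[0.03,0.05,-0.005],"delta_rot":[0,0,-5],"fingers":0},{"linear":[0.06,0.08,-0.005],"delta_rot":[0,0,-8],"fingers":0},{"linear":[0.1,0.11,-0.005],"delta_rot":[0,0,-12],"fingers":0},{"linear":[0.14,0.14,-0.005],"delta_rot":[0,0,-16],"fingers":0},{"linear":[0.175,0.17,-0.005],"delta_rot":[0,0,-20],"fingers":0},{"linear":[0.2,0.185,-0.005],"delta_rot":[0,0,-22],"fingers":0},{"linear":[0.209,0.191,-0.005],"delta_rot":[0,0,-22],"fingers":0},{"linear":[0.209,0.191,-0.005],"delta_rot":[0,0,-22],"fingers":0}]'
python3 - <<'E'
from h import *
p=arm.snapshot("wrist"); save(p,"wrist4")
p=arm.snapshot("top"); save(p,"top4",(140,100,380,280),3)
print(arm.read_state()["joint_positions"].round(3))
for t,z in((0,.215),(10,.21),(20,.2),(30,.19),(40,.18),(50,.175),(58,.175)):
  print(t); go(*scoop_pose(99,t,lippt(-.045,z)))
E
```

```text
time_s: 6.28
position: [0.6723, -0.1742, 0.2617]
eef_rot: [-2.041, -2.387, 0.002]
wrist_force: [0.9, 0.2, -1.6]
width: 0.139
[-4.280e-01  4.450e-01  1.142e+00 -1.000e-03  1.556e+00 -5.830e-01]
0
linear [ 0.001   0.0014 -0.0006] rot [-0.05  0.02 -0.13] t 6.38
10
linear [ 0.0116  0.0013 -0.0211] rot [-0.07 -9.98 -0.13] t 6.38
20
linear [ 0.0265  0.0013 -0.0343] rot [ -0.08 -19.98  -0.12] t 6.38
30
linear [ 0.0452  0.0012 -0.0447] rot [ -0.09 -29.98  -0.11] t 6.38
40
linear [ 0.0672  0.0012 -0.0514] rot [ -0.1  -39.98  -0.11] t 6.38
50
linear [ 0.0917  0.0011 -0.0591] rot [ -0.11 -49.98  -0.1 ] t 6.38
58
linear [ 0.1127  0.0011 -0.0661] rot [ -0.12 -57.98  -0.09] t 6.38
```

View pics/wrist4.png

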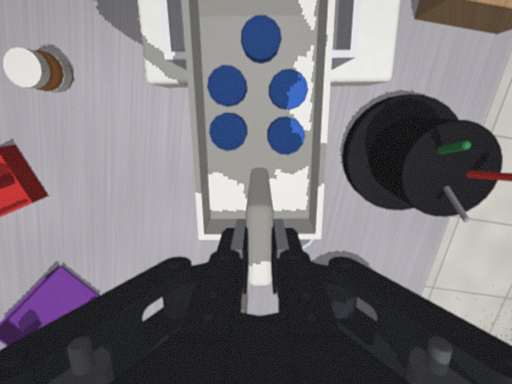

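View pics/top4.png

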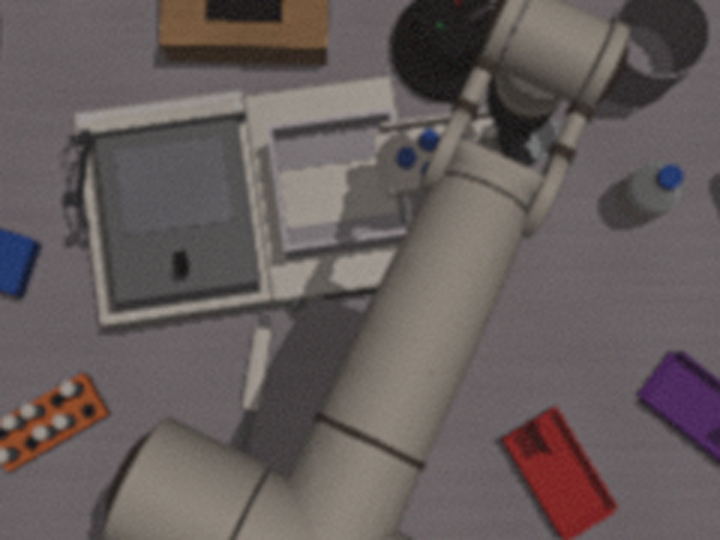

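Scoop is level and centred on the hopper: wrist view has the scoop at u 190–330 and the hopper at 162–356, with all five caps inside. Tipping about the lip now.

```bash
python3 -m creep '[{"linear":[0.018,0.001,-0.012],"delta_rot":[0,-5,0],"fingers":0},{"linear":[0.024,0.001,-0.021],"delta_rot":[0,-10,0],"fingers":0},{"linear":[0.032,0.001,-0.028],"delta_rot":[0,-15,0],"fingers":0},{"linear":[0.039,0.001,-0.034],"delta_rot":[0,-20,0],"fingers":0},{"linear":[0.048,0.001,-0.039],"delta_rot":[0,-25,0],"fingers":0},{"linear":[0.057,0.001,-0.044],"delta_rot":[0,-30,0],"fingers":0},{"linear":[0.057,0.001,-0.044],"delta_rot":[0,-30,0],"fingers":0}]'
python3 - <<'E'
from h import *
p=arm.snapshot("side"); save(p,"side5",(180,100,380,250),4)
print(arm.read_state()["joint_positions"].round(3))
for t,z in((30,.19),(40,.182),(50,.178),(58,.178)):
  print(t); go(*scoop_pose(99,t,lippt(-.033,z)))
E
```

```text
time_s: 7.25
position: [0.6634, -0.1179, 0.306]
eef_rot: [1.759, 2.058, -0.472]
wrist_force: [-0.5, 0.1, -1.7]
width: 0.136
[-0.122  0.298  1.328 -0.511  1.387 -0.215]
30
linear [-0.      0.0007 -0.0008] rot [-0.13 -0.06 -0.07] t 7.3
40
linear [ 0.0146  0.0007 -0.0193] rot [ -0.14 -10.06  -0.06] t 7.3
50
linear [ 0.0315  0.0006 -0.0391] rot [ -0.14 -20.06  -0.05] t 7.3
58
linear [ 0.0462  0.0005 -0.0556] rot [ -0.15 -28.06  -0.04] t 7.3
```

View pics/side5.png

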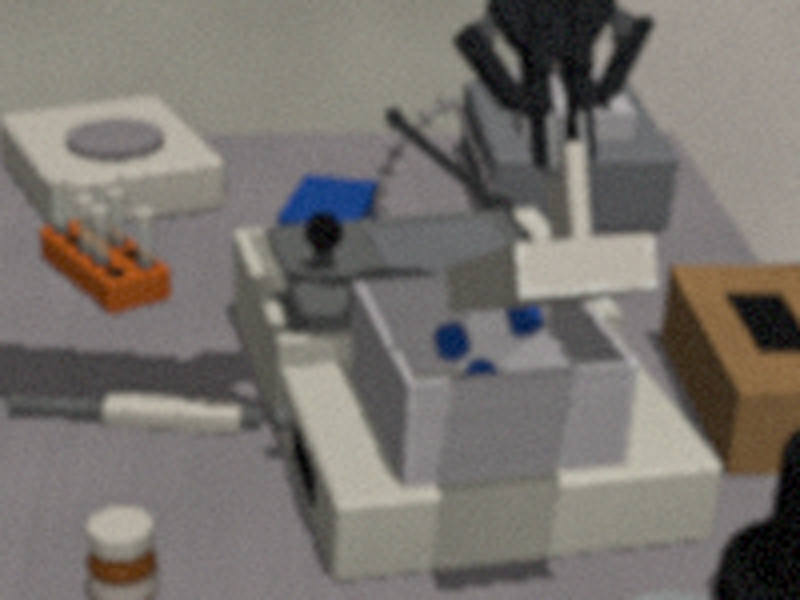

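Caps are already dropping into the hopper, at crop (450,340), (525,318) and (480,368). I'll tilt further to empty it.

```bash
python3 -m creep '[{"linear":[0.007,0,-0.01],"delta_rot":[0,-5,0],"fingers":0},{"linear":[0.015,0,-0.02],"delta_rot":[0,-10,0],"fingers":0},{"linear":[0.023,0,-0.029],"delta_rot":[0,-15,0],"fingers":0},{"linear":[0.031,0,-0.039],"delta_rot":[0,-20,0],"fingers":0},{"linear":[0.046,0,-0.055],"delta_rot":[0,-28,0],"fingers":0},{"linear":[0.046,0,-0.055],"delta_rot":[0,-28,0],"fingers":0},{"linear":[0.046,0,-0.055],"delta_rot":[0,-28,0],"fingers":0},{"linear":[0.046,0,-0.055],"delta_rot":[0,-28,0],"fingers":0}]'
python3 - <<'E'
from h import *
p=arm.snapshot("side"); save(p,"side6",(180,100,380,250),4)
p=arm.snapshot("wrist"); save(p,"wrist6")
E
```

```text
time_s: 8.3
position: [0.6536, -0.0542, 0.3323]
eef_rot: [1.464, 1.706, -0.809]
wrist_force: [-0.6, -1.0, -1.3]
width: 0.135
```

View pics/side6.png

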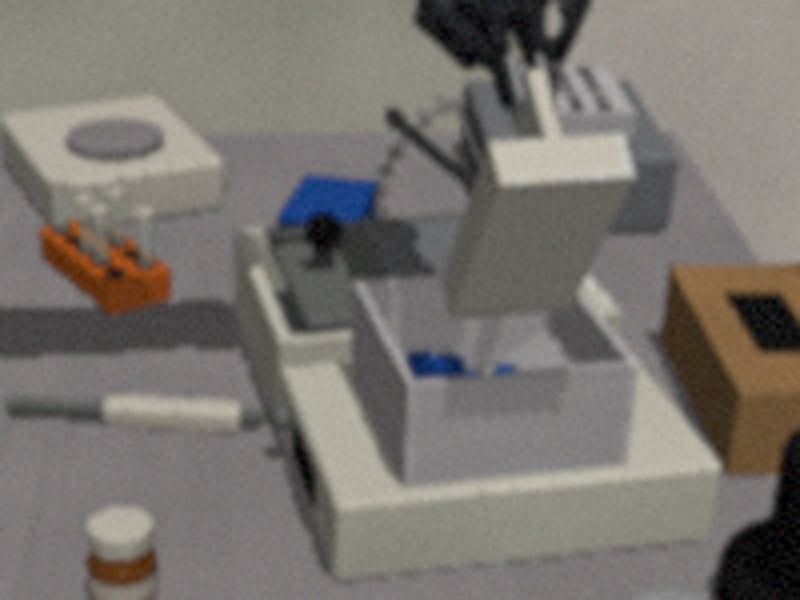

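View pics/wrist6.png

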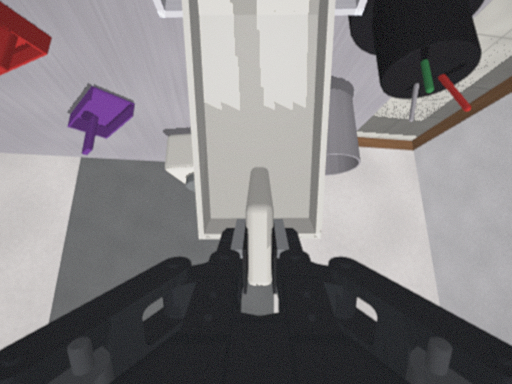

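Scoop is empty as far as shown. Levelling out again.

Run:
```python
from h import *
for t,z in((45,.19),(30,.2),(15,.22),(0,.235)):
  print(t); go(*scoop_pose(99,t,lippt(-.04,z)))
```

```text
45
linear [-0.0194  0.0008  0.0335] rot [-0.18 12.9  -0.17] t 8.4
30
linear [-0.0259  0.0009  0.0695] rot [-0.16 27.9  -0.19] t 8.4
15
linear [-0.0302  0.001   0.0983] rot [-0.13 42.9  -0.21] t 8.4
0
linear [-0.0206  0.0011  0.1251] rot [-0.1  57.9  -0.23] t 8.4
```

```bash
python3 -m creep '[{"linear":[-0.011,0.001,0.017],"delta_rot":[0,6.5,0],"fingers":0},{"linear":[-0.019,0.001,0.033],"delta_rot":[0,13,0],"fingers":0},{"linear":[-0.023,0.001,0.052],"delta_rot":[0,20.5,0],"fingers":0},{"linear":[-0.026,0.001,0.07],"delta_rot":[0,28,0],"fingers":0},{"linear":[-0.029,0.001,0.085],"delta_rot":[0,35.5,0],"fingers":0},{"linear":[-0.03,0.001,0.098],"delta_rot":[0,43,0],"fingers":0},{"linear":[-0.026,0.001,0.112],"delta_rot":[0,50.5,0],"fingers":0},{"linear":[-0.021,0.001,0.125],"delta_rot":[0,58,0],"fingers":0},{"linear":[-0.021,0.001,0.125],"delta_rot":[0,58,0],"fingers":0}]'
python3 - <<'E'
from h import *
go([.4408,-.3363,.26],frame(77))
p=arm.snapshot("wrist"); save(p,"wrist7")
E
```

```text
time_s: 9.52
position: [0.6714, -0.1733, 0.282]
eef_rot: [-2.05, -2.377, 0.0]
wrist_force: [-0.4, 1.1, -0.9]
width: 0.127
linear [-0.1273 -0.252   0.0222] rot [-0.12 -0.09 21.46] t 9.53
```

View pics/wrist7.png

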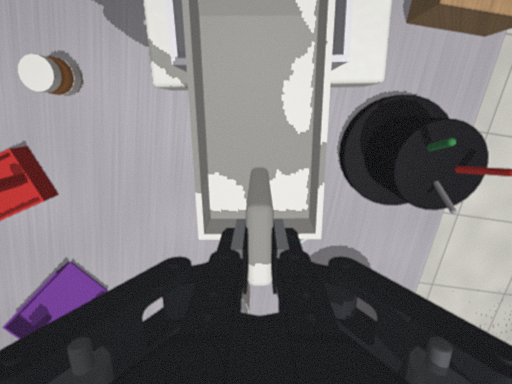

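Empty. Carrying it back to its old place.

```bash
python3 -m creep '[{"linear":[-0.03,-0.02,0],"delta_rot":[0,0,2],"fingers":0},{"linear":[-0.07,-0.05,0],"delta_rot":[0,0,5],"fingers":0},{"linear":[-0.1,-0.09,0],"delta_rot":[0,0,9],"fingers":0},{"linear":[-0.12,-0.13,0.005],"delta_rot":[0,0,13],"fingers":0},{"linear":[-0.127,-0.17,0.01],"delta_rot":[0,0,17],"fingers":0},{"linear":[-0.127,-0.21,0.015],"delta_rot":[0,0,21],"fingers":0},{"linear":[-0.127,-0.24,0.022],"delta_rot":[0,0,21.5],"fingers":0},{"linear":[-0.127,-0.252,0.022],"delta_rot":[0,0,21.5],"fingers":0},{"linear":[-0.127,-0.252,0.022],"delta_rot":[0,0,21.5],"fingers":0}]'
python3 - <<'E'
from h import *
go([.4408,-.3363,.06],frame(77))
p=arm.snapshot("top"); save(p,"top8",(140,100,380,280),3)
p=arm.snapshot("side"); save(p,"side8",(140,100,380,280),3)
E
```

```text
time_s: 10.7
position: [0.442, -0.3344, 0.262]
eef_rot: [2.456, 1.957, -0.0]
wrist_force: [0.3, -0.3, -1.4]
width: 0.135
linear [-0.002  -0.0009  0.202 ] rot [0.04 0.05 0.11] t 10.7
```

View pics/top8.png

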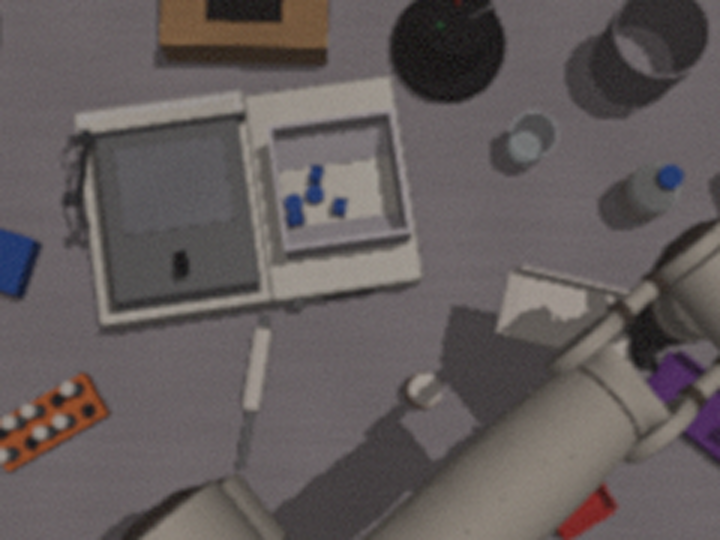

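View pics/side8.png

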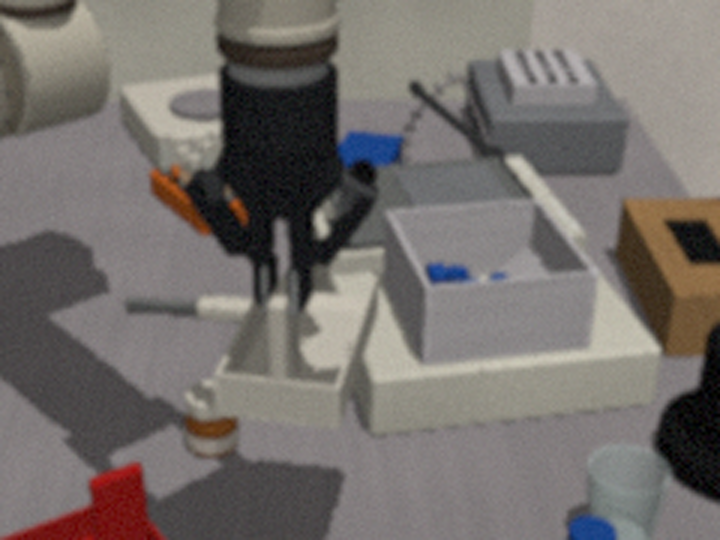

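All five caps are in the hopper, at crop (316,175), (314,193), (292,203), (295,217) and (340,207). Setting the scoop down.

```bash
python3 -m creep '[{"linear":[-0.002,-0.001,0.04],"delta_rot":[0,0,0],"fingers":0},{"linear":[-0.002,-0.001,0.09],"delta_rot":[0,0,0],"fingers":0},{"linear":[-0.002,-0.001,0.14],"delta_rot":[0,0,0],"fingers":0},{"linear":[-0.002,-0.001,0.175],"delta_rot":[0,0,0],"fingers":0},{"linear":[-0.002,-0.001,0.195],"delta_rot":[0,0,0],"fingers":0},{"linear":[-0.002,-0.001,0.2],"delta_rot":[0,0,0],"fingers":0},{"linear":[-0.002,-0.001,0.203],"delta_rot":[0,0,0],"fingers":0},{"linear":[-0.002,-0.001,0.205],"delta_rot":[0,0,0],"fingers":0},{"linear":[-0.002,-0.001,0.205],"delta_rot":[0,0,0],"fingers":0}]'
python3 - <<'E'
from h import *
p=arm.snapshot("side"); save(p,"side9",(140,200,360,350),3)
E
```

```text
time_s: 11.92
position: [0.4418, -0.3366, 0.0575]
eef_rot: [2.454, 1.958, 0.0]
wrist_force: [0.9, 0.4, -1.6]
width: 0.133
```

View pics/side9.png

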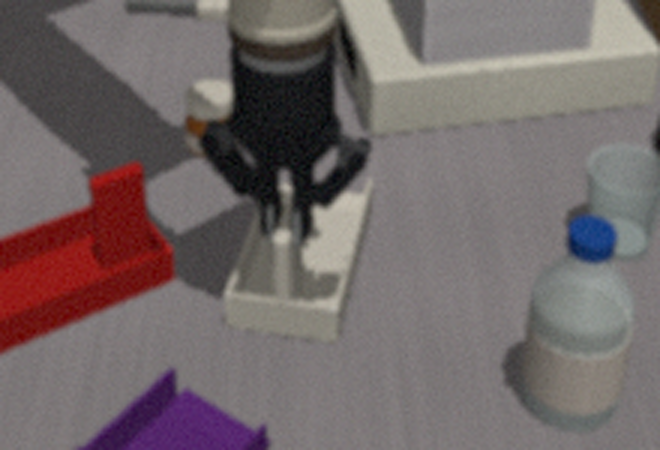

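Not quite touching yet. Down in small steps.

```bash
python3 -m creep '[{"linear":[0,0,0.001],"delta_rot":[0,0,0],"fingers":0},{"linear":[0,0,0.002],"delta_rot":[0,0,0],"fingers":0},{"linear":[0,0,0.003],"delta_rot":[0,0,0],"fingers":0},{"linear":[0,0,0.003],"delta_rot":[0,0,0],"fingers":0}]'
```

```text
time_s: 12.48
position: [0.4419, -0.3368, 0.0552]
eef_rot: [2.454, 1.958, 0.0]
wrist_force: [-1.4, 2.4, 6.5]
width: 0.139
```

```bash
python3 -m creep '[{"linear":[0,0,-0.0005],"delta_rot":[0,0,0],"fingers":0.03},{"linear":[0,0,-0.001],"delta_rot":[0,0,0],"fingers":0.05},{"linear":[0,0,-0.001],"delta_rot":[0,0,0],"fingers":0.06},{"linear":[0,0,-0.001],"delta_rot":[0,0,0],"fingers":0.06},{"linear":[0,0,-0.03],"delta_rot":[0,0,0],"fingers":0.06},{"linear":[0,0,-0.07],"delta_rot":[0,0,0],"fingers":0.06},{"linear":[0,0,-0.12],"delta_rot":[0,0,0],"fingers":0.06},{"linear":[0,0,-0.17],"delta_rot":[0,0,0],"fingers":0.06},{"linear":[0,0,-0.2],"delta_rot":[0,0,0],"fingers":0.06},{"linear":[0,0,-0.2],"delta_rot":[0,0,0],"fingers":0.06}]'
python3 - <<'E'
from h import *
p=arm.snapshot("side"); save(p,"side10",(140,120,360,350),3); 
for n in("hopper_mouth","cover_tab","cover_hinge","set_arm_tip"): marks(p,n)
p=arm.snapshot("wrist"); save(p,"wrist10")
p=arm.snapshot("top"); save(p,"top10",(130,100,370,280),3)
for n in("hopper_mouth","cover_tab","cover_hinge","set_arm_tip"): marks(p,n)
E
```

```text
time_s: 13.72
position: [0.4427, -0.3378, 0.2584]
eef_rot: [2.449, 1.954, 0.0]
wrist_force: [0.1, -0.2, -0.7]
width: 0.701
hopper_mouth []
cover_tab [(0.55, [0.5231, 0.2282, 0.137])]
cover_hinge [(0.72, [0.7253, 0.2603, 0.0978])]
set_arm_tip [(0.45, [0.6033, 0.3575, 0.1928])]
hopper_mouth [(0.69, [0.6457, 0.0207, 0.1583]), (0.33, [0.7307, -0.2566, -0.0046])]
cover_tab [(0.96, [0.5252, 0.2287, 0.1382])]
cover_hinge [(0.66, [0.6615, 0.0509, 0.0876]), (0.64, [0.7196, 0.2597, 0.0963]), (0.58, [0.6529, -0.4243, 0.0003]), (0.24, [0.5999, 0.3555, 0.1903])]
set_arm_tip [(0.59, [0.5999, 0.3576, 0.1944]), (0.46, [0.3676, 0.1401, -0.0024])]
```

View pics/side10.png

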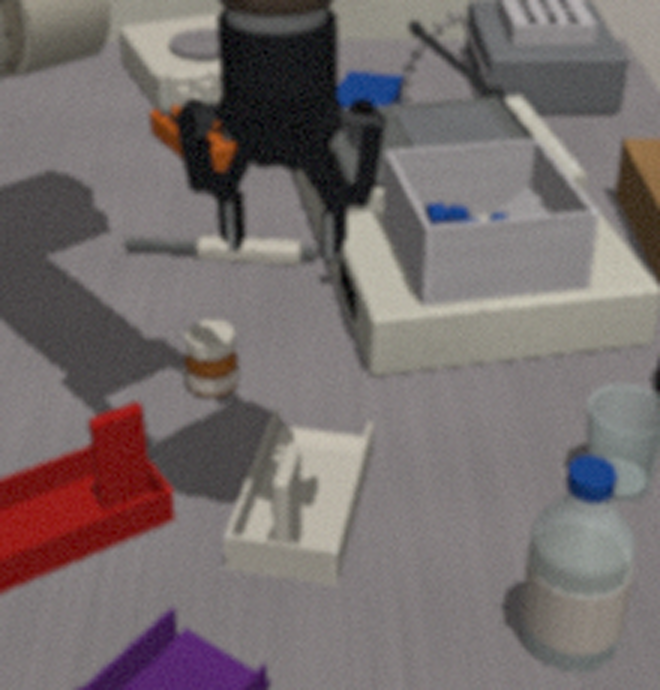

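View pics/wrist10.png

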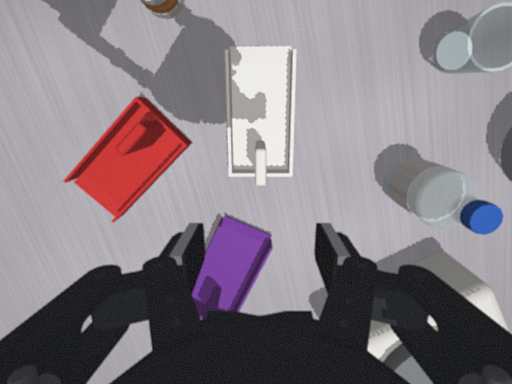

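View pics/top10.png

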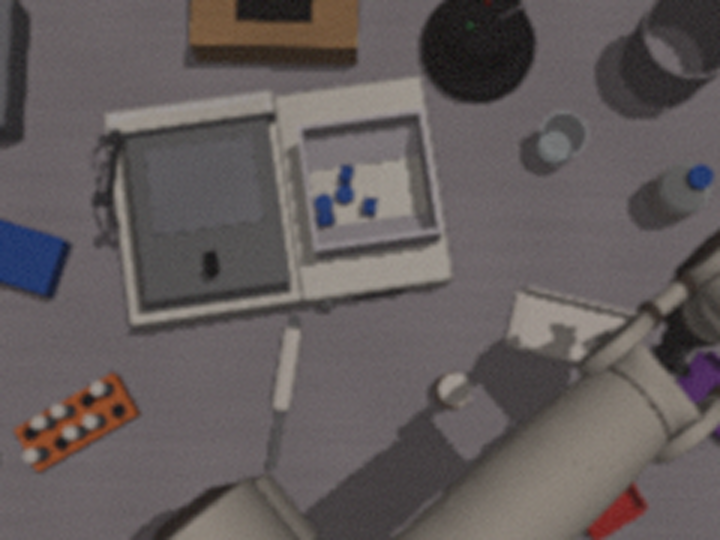

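Scoop stands at its old place, empty; feeder yaw is ≈9°. Now going above the tab.

```bash
cat >> h.py <<'E'
TAB=np.array([.5245,.2285,.138]); HG=np.array([.7225,.2598,.098])
def tabpose(tilt,back=0,tab=TAB,yaw=189,depth=.019):
    R=frame(yaw,tilt); return tab+R@np.array([0,0,depth-back]),R
E
python3 - <<'E'
from h import *
go(*tabpose(20,.10)); print(tabpose(20,.1)[0]); print(arm.read_state()["joint_positions"].round(2))
E
```

```text
linear [ 0.5589 -0.0704  0.0401] rot [ -19.5   -13.09 -110.53] t 14.28
[0.49713745 0.2241662  0.2141151 ]
[-0.87  0.08  1.59 -0.    1.47 -0.64]
```

```bash
python3 -m creep '[{"linear":[0.03,-0.004,-0.02],"delta_rot":[0,0,-8],"fingers":0.06},{"linear":[0.08,-0.01,-0.03],"delta_rot":[0,0,-18],"fingers":0.06},{"linear":[0.14,-0.018,-0.03],"delta_rot":[0,0,-28],"fingers":0.06},{"linear":[0.2,-0.025,-0.03],"delta_rot":[0,0,-38],"fingers":0.06},{"linear":[0.26,-0.033,-0.03],"delta_rot":[0,0,-48],"fingers":0.06},{"linear":[0.32,-0.04,-0.03],"delta_rot":[0,0,-58],"fingers":0.06},{"linear":[0.38,-0.048,-0.03],"delta_rot":[0,0,-68],"fingers":0.06},{"linear":[0.44,-0.055,-0.03],"delta_rot":[0,0,-78],"fingers":0.06},{"linear":[0.5,-0.063,-0.02],"delta_rot":[0,0,-88],"fingers":0.06},{"linear":[0.53,-0.067,-0.01],"delta_rot":[0,0,-98],"fingers":0.06}]'
python3 - <<'E'
from h import *
go(*tabpose(20,.10)); print(arm.read_state()["joint_positions"].round(2))
E
```

```text
time_s: 15.52
position: [0.4937, 0.1982, 0.2641]
eef_rot: [0.119, 3.138, -0.001]
wrist_force: [-1.1, 1.1, -0.1]
width: 0.701
linear [-0.0014  0.0262  0.05  ] rot [ -2.37 -19.83 -13.2 ] t 15.53
[ 0.15  0.01  1.64 -0.    1.48 -1.34]
```

```bash
python3 -m creep '[{"linear":[0,0.01,0.0],"delta_rot":[-0.5,-4,-6],"fingers":0.06},{"linear":[0,0.02,0.01],"delta_rot":[-1.2,-9.8,-13.2],"fingers":0.06},{"linear":[-0.001,0.026,0.025],"delta_rot":[-1.9,-15.8,-13.2],"fingers":0.06},{"linear":[-0.001,0.026,0.04],"delta_rot":[-2.4,-19.8,-13.2],"fingers":0.06},{"linear":[-0.001,0.026,0.05],"delta_rot":[-2.4,-19.8,-13.2],"fingers":0.06},{"linear":[-0.001,0.026,0.05],"delta_rot":[-2.4,-19.8,-13.2],"fingers":0.06}]'
python3 - <<'E'
from h import *
go(*tabpose(20,.10)); print(arm.read_state()["joint_positions"].round(2))
p=arm.snapshot("wrist"); save(p,"wrist11"); 
for n in("cover_tab","cover_hinge","set_arm_tip"): marks(p,n)
print(proj(p,TAB),proj(p,HG))
p=arm.snapshot("side"); save(p,"side11",(180,80,380,230),4)
E
```

```text
time_s: 16.27
position: [0.4967, 0.2238, 0.2137]
eef_rot: [-0.219, 2.787, 0.039]
wrist_force: [0.3, 0.7, 0.1]
width: 0.7
linear [-0.0006  0.0003 -0.0003] rot [ 0.02 -0.13 -0.02] t 16.27
[ 0.21 -0.2   1.98 -0.02  1.02 -1.51]
cover_tab []
cover_hinge [(0.61, [0.7183, 0.2679, 0.0967])]
set_arm_tip [(0.41, [0.7198, 0.2618, 0.0956])]
[261.37631831 186.58483723] [260.62199224 282.19681924]
```

View pics/wrist11.png

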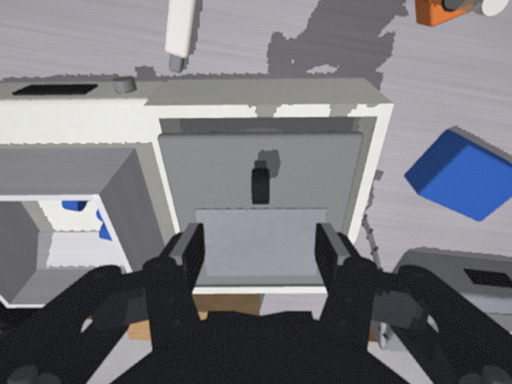

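View pics/side11.png

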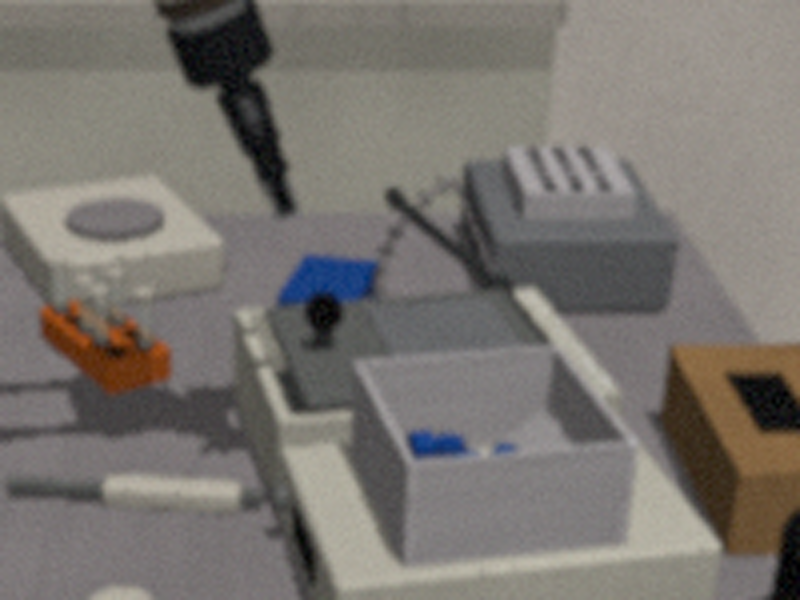

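Run:
```python
from h import *
p=arm.snapshot("wrist")
a=unproj(p,(163,136),.104);b=unproj(p,(361,131.5),.104);print(a,b,np.degrees(np.arctan2(-(b-a)[0],(b-a)[1])), np.linalg.norm(b-a))
a=unproj(p,(166,207),.104);print(unproj(p,(260,184),.138))
go(*tabpose(20,0)); go(*tabpose(20,.04))
```

```text
[0.50708968 0.13140112 0.104     ] [0.47343956 0.31533927 0.104     ] 10.367195814334847 0.18699083722129595
[0.5240888  0.22721258 0.138     ]
linear [6.000e-04 1.000e-04 1.006e-01] rot [ 0.03  0.03 -0.03] t 16.57
linear [0.0006 0.0002 0.0606] rot [ 0.03  0.03 -0.03] t 16.57
```

```bash
python3 -m creep '[{"linear":[0,0,0.04],"delta_rot":[0,0,-0.5],"fingers":0.06},{"linear":[0,0,0.075],"delta_rot":[0,0,-0.5],"fingers":0.05},{"linear":[0,0,0.094],"delta_rot":[0,0,-0.5],"fingers":0.04},{"linear":[0.001,0,0.1],"delta_rot":[0,0,-0.5],"fingers":0.04},{"linear":[0.001,0,0.1],"delta_rot":[0,0,-0.5],"fingers":0.04}]' 100
python3 - <<'E'
from h import *
p=arm.snapshot("wrist"); save(p,"wrist12")
p=arm.snapshot("side"); save(p,"side12",(180,80,380,230),4)
E
```

```text
time_s: 17.2
position: [0.5306, 0.2293, 0.1209]
eef_rot: [-0.231, 2.783, 0.037]
wrist_force: [-0.4, -0.2, -0.6]
width: 0.471
```

View pics/wrist12.png

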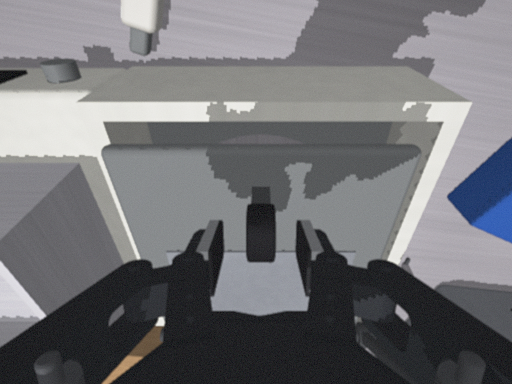

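View pics/side12.png

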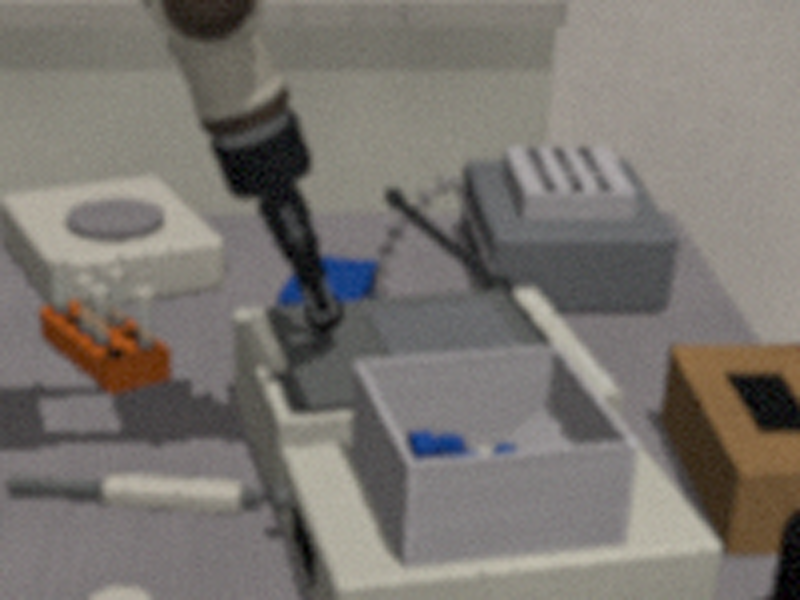

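The tab sits between the pads, at wrist view (261,232), and is aligned. Closing on it.

```bash
python3 -m creep '[{"linear":[0,0,0],"delta_rot":[0,0,0],"fingers":0},{"linear":[0,0,0],"delta_rot":[0,0,0],"fingers":0},{"linear":[0,0,0],"delta_rot":[0,0,0],"fingers":0},{"linear":[0,0,0],"delta_rot":[0,0,0],"fingers":0},{"linear":[0,0,0],"delta_rot":[0,0,0],"fingers":0}]' 100
cat >> h.py <<'E'
def setangle():
    P=arm.snapshot("side"),arm.snapshot("top")
    return P
E
python3 - <<'E'
from h import *
s=arm.read_state(); print(s["position"],s["wrist_force"])
# arm angle from tip marks: hinge height .098
yaw=np.radians(9.5); fx=np.array([np.cos(yaw),np.sin(yaw)])
ps,pt=arm.snapshot("side"),arm.snapshot("top")
save(ps,"arm_s",(255,100,315,160),10); save(pt,"arm_t",(150,135,190,195),10)
for p,u in((ps,0),(pt,0)):
  for r in marks(p,"set_arm_tip")[:2]:
    X=np.array(r[1]); d=(X[:2]-HG[:2])@fx; print("ang",np.arctan2(X[2]-.098,-d),np.hypot(d,X[2]-.098))
  for a in(.45,.6,.7,.75,.8,.85):
    fy=np.array([-fx[1],fx[0]]); 
    print(a,proj(p,[*(HG[:2]-fx*.142*np.cos(a)+fy*.117),.098+.142*np.sin(a)]).round(1))
E
```

```text
time_s: 17.92
position: [0.5314, 0.23, 0.1233]
eef_rot: [-0.231, 2.78, 0.039]
wrist_force: [-4.3, 1.2, 5.8]
width: 0.152
[0.53137204 0.23003334 0.12328508] [-4.32560199  1.20041175  5.80444634]
set_arm_tip [(0.64, [0.6022, 0.3612, 0.1925])]
ang 0.7476676579500203 0.13898482214937977
0.45 [272.6 138. ]
0.6 [275.5 133.2]
0.7 [277.8 130.2]
0.75 [279.1 128.7]
0.8 [280.5 127.4]
0.85 [281.9 126. ]
set_arm_tip [(0.54, [0.6012, 0.3566, 0.1917])]
ang 0.7349755785504137 0.1397320701831254
0.45 [168.1 172.9]
0.6 [166.7 169.3]
0.7 [165.8 166.6]
0.75 [165.4 165.1]
0.8 [164.9 163.6]
0.85 [164.4 162. ]
```

View pics/arm_s.png

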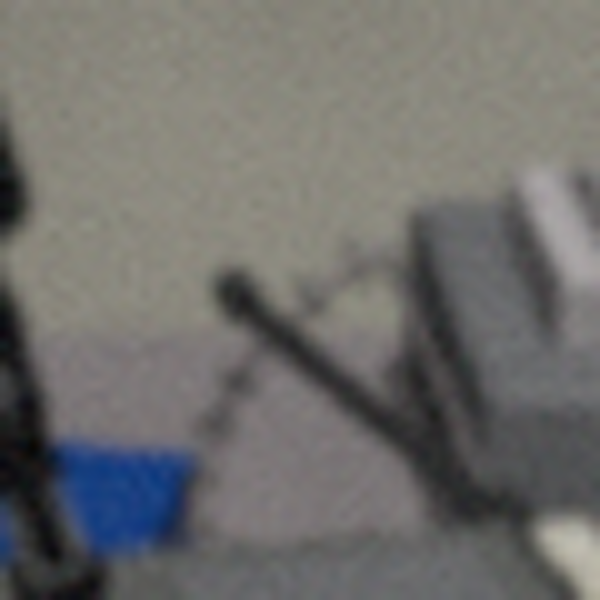

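View pics/arm_t.png

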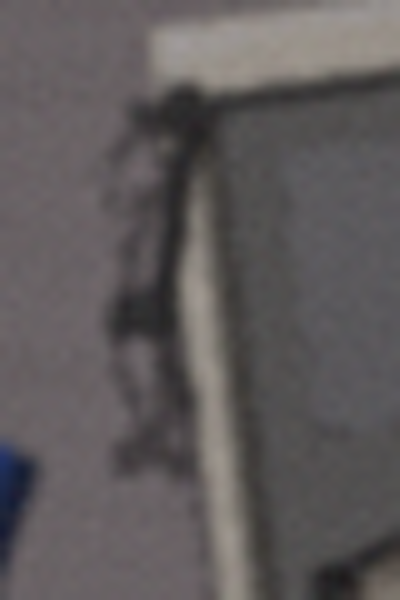

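```bash
cat >> h.py <<'E'
YAW=9.3
def lift(dphi,P0=None,R0=None):
    s=arm.read_state(); a=np.radians(YAW)
    yf=np.array([-np.sin(a),np.cos(a),0]); Q=Rn.from_rotvec(yf*dphi)
    R=Rn.from_rotvec(s["eef_rot"]); P=HG+Q.apply(s["position"]-HG)
    d=R.inv().apply(P-s["position"]); r=(R.inv()*Q*R).as_rotvec(degrees=True)
    print(round(dphi,3),"lin",d.round(4),"rot",r.round(2)); return d,r
E
python3 - <<'E'
from h import *
s=arm.read_state(); print(s["position"].tolist(),s["eef_rot"].tolist())
for f in (.03,.08,.14,.2,.27,.34,.41,.48,.54,.6): lift(f)
# fit arm angle
from scipy.optimize import least_squares
a=np.radians(YAW);fx=np.array([np.cos(a),np.sin(a)]);fy=np.array([-fx[1],fx[0]])
ps,pt=arm.snapshot("side"),arm.snapshot("top")
def f(v,h=0,hz=0):
    X=[*(HG[:2]+h*fx-fx*.142*np.cos(v[0])+fy*v[1]),.098+hz+.142*np.sin(v[0])]
    return np.r_[proj(ps,X)-(277.9,128.6),proj(pt,X)-(163.6,166.0)]
for h in(-.003,0,.003): r=least_squares(f,[.7,.12],args=(h,),x_scale=[1,.1]);print(h,r.x,r.fun)
E
```

```text
[0.5313713966228827, 0.2300294813931252, 0.12325872612819709] [-0.23092419017853505, 2.779875735532941, 0.03885612955112103]
0.03 lin [-0.0028 -0.     -0.0051] rot [-0.01  1.72 -0.  ]
0.08 lin [-0.0078 -0.     -0.0135] rot [-0.02  4.58 -0.  ]
0.14 lin [-0.0143 -0.0001 -0.0232] rot [-0.03  8.02 -0.  ]
0.2 lin [-0.0214 -0.0001 -0.0325] rot [-0.04 11.46 -0.  ]
0.27 lin [-0.0304 -0.0001 -0.0428] rot [-5.000e-02  1.547e+01 -1.000e-02]
0.34 lin [-0.0401 -0.0002 -0.0524] rot [-7.000e-02  1.948e+01 -1.000e-02]
0.41 lin [-0.0504 -0.0002 -0.0614] rot [-8.000e-02  2.349e+01 -1.000e-02]
0.48 lin [-0.0613 -0.0002 -0.0695] rot [-1.00e-01  2.75e+01 -1.00e-02]
0.54 lin [-0.0711 -0.0003 -0.0759] rot [-1.100e-01  3.094e+01 -1.000e-02]
0.6 lin [-0.0813 -0.0003 -0.0817] rot [-1.200e-01  3.438e+01 -1.000e-02]
-0.003 [0.74484779 0.12339761] [-0.0352235  -0.28233924  0.13482558  0.19462247]
0 [0.72542196 0.12455956] [ 0.16766439  0.11516256 -0.07491322  0.05683529]
0.003 [0.70613783 0.12574474] [ 0.38199538  0.51366418 -0.2903446  -0.0919408 ]
```

```bash
python3 -m creep '[{"linear":[-0.0028,0,-0.0051],"delta_rot":[0,1.7,0],"fingers":0},{"linear":[-0.0078,0,-0.0135],"delta_rot":[0,4.6,0],"fingers":0},{"linear":[-0.0143,0,-0.0232],"delta_rot":[0,8,0],"fingers":0},{"linear":[-0.0214,0,-0.0325],"delta_rot":[0,11.5,0],"fingers":0},{"linear":[-0.0304,0,-0.0428],"delta_rot":[0,15.5,0],"fingers":0},{"linear":[-0.0401,0,-0.0524],"delta_rot":[0,19.5,0],"fingers":0},{"linear":[-0.0504,0,-0.0614],"delta_rot":[0,23.5,0],"fingers":0},{"linear":[-0.0613,0,-0.0695],"delta_rot":[0,27.5,0],"fingers":0},{"linear":[-0.0711,0,-0.0759],"delta_rot":[0,30.9,0],"fingers":0},{"linear":[-0.0813,0,-0.0817],"delta_rot":[0,34.4,0],"fingers":0}]' 100
cat >> h.py <<'E'
S0=(np.array([0.53137,0.23003,0.12326]),Rn.from_rotvec([-0.230924,2.779876,0.038856]))
def phi():
    s=arm.read_state(); R=Rn.from_rotvec(s["eef_rot"]); g=np.array([0,0,-.019])
    a=s["position"]+R.apply(g); b=S0[0]+S0[1].apply(g); c=np.linalg.norm(a-b)
    an=np.radians(YAW);fx=np.array([np.cos(an),np.sin(an),0])
    def ang(X): d=X-HG; return np.arctan2(d[2],-(d@fx)),np.hypot(d[2],d@fx)
    print("chord angle",2*np.arcsin(c/2/.204),"tool turn",(S0[1].inv()*R).magnitude(),"ang/rad now",ang(a),"start",ang(b),"F",s["wrist_force"].round(1),"w",round(s["width"],3),"t",s["time_s"])
E
python3 - <<'E'
from h import *
phi()
p=arm.snapshot("side"); save(p,"side13",(220,80,320,170),8)
p=arm.snapshot("wrist"); save(p,"wrist13"); phi()
E
```

```text
time_s: 19.48
position: [0.5775, 0.2378, 0.2275]
eef_rot: [0.239, -2.879, 0.034]
wrist_force: [-4.3, -0.8, -3.1]
width: 0.152
chord angle 0.5964920764016003 tool turn 0.6063991435846144 ang/rad now (np.float64(0.8063991227787979), np.float64(0.20494182536061617)) start (np.float64(0.21220364692551374), np.float64(0.20458557176695114)) F [-4.3 -0.8 -3.1] w 0.152 t 19.475
chord angle 0.5991264025762311 tool turn 0.6059866663931915 ang/rad now (np.float64(0.8091208562444747), np.float64(0.2048770571265117)) start (np.float64(0.21220364692551374), np.float64(0.20458557176695114)) F [-6.9 -2.6  1.2] w 0.147 t 19.575
```

View pics/side13.png

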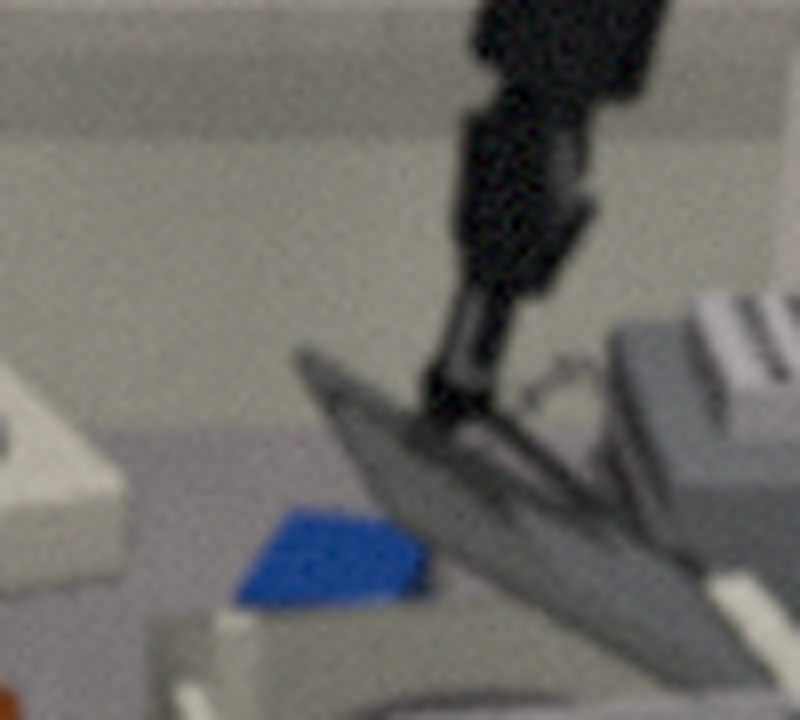

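View pics/wrist13.png

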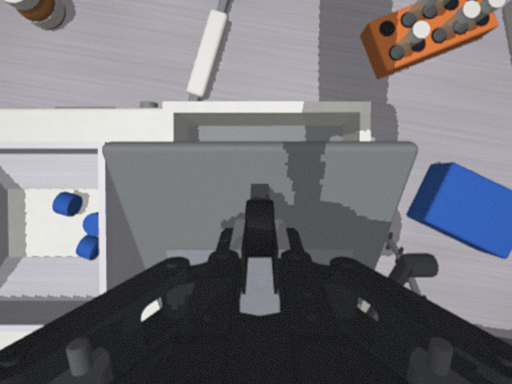

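Run:
```python
from h import *
p=arm.snapshot("wrist"); save(p,"wrist14",(360,210,460,310),7); phi()
ps=arm.snapshot("side"); save(ps,"side14",(220,80,320,170),8); pt=arm.snapshot("top"); save(pt,"top14",(140,130,230,220),7)
a=np.radians(YAW);fx=np.array([np.cos(a),np.sin(a)]);fy=np.array([-fx[1],fx[0]])
for v in(.65,.7,.75,.8):
  for w in(.11,.13):
    X=[*(HG[:2]-fx*.142*np.cos(v)+fy*w),.098+.142*np.sin(v)]; print(v,w,proj(p,X).round(1))
for n in("cover_tab","set_arm_tip","cover_hinge"): marks(p,n)
```

```text
chord angle 0.5973311079938247 tool turn 0.6048937272277659 ang/rad now (np.float64(0.8072999041698034), np.float64(0.20489882983311816)) start (np.float64(0.21220364692551374), np.float64(0.20458557176695114)) F [-6.1 -2.  -0.1] w 0.147 t 19.625
0.65 0.11 [397.7 253.4]
0.65 0.13 [422.9 253.5]
0.7 0.11 [401.2 261. ]
0.7 0.13 [427.1 261.1]
0.75 0.11 [404.7 269.2]
0.75 0.13 [431.2 269.3]
0.8 0.11 [408.2 278.2]
0.8 0.13 [435.3 278.3]
cover_tab [(0.59, [0.5808, 0.2382, 0.2366]), (0.54, [0.6145, 0.0178, 0.0821]), (0.23, [0.365, -0.1076, 0.0008])]
set_arm_tip [(0.76, [0.6018, 0.3598, 0.1882])]
cover_hinge []
```

View pics/wrist14.png

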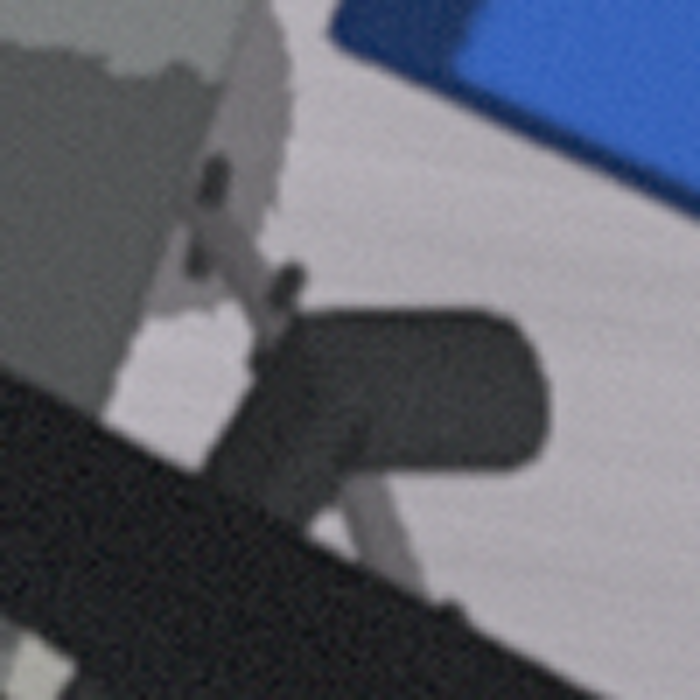

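View pics/top14.png

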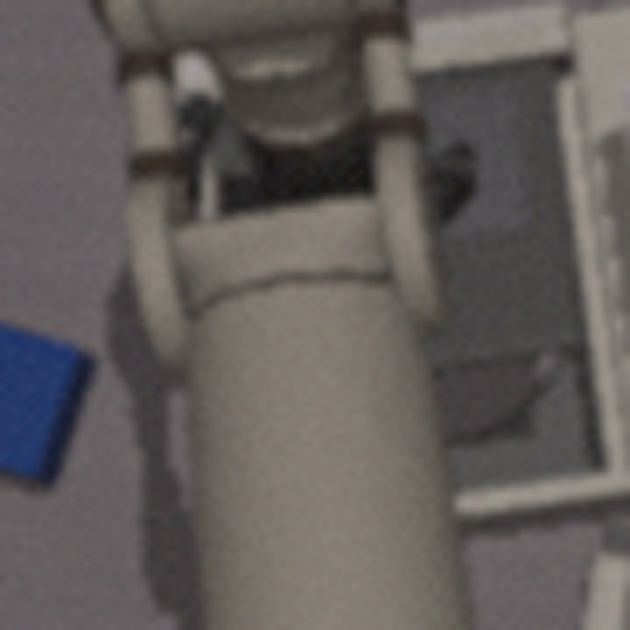

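Run:
```python
from h import *
for f in (.04,.08,.125): lift(f)
```

```text
0.04 lin [-0.0037 -0.     -0.0069] rot [-0.01  2.29 -0.01]
0.08 lin [-0.0076 -0.0001 -0.0136] rot [-0.01  4.58 -0.01]
0.125 lin [-0.0124 -0.0001 -0.021 ] rot [-0.02  7.16 -0.02]
```

```bash
python3 -m creep '[{"linear":[-0.0018,0,-0.0035],"delta_rot":[0,1.1,0],"fingers":0},{"linear":[-0.0037,0,-0.0069],"delta_rot":[0,2.3,0],"fingers":0},{"linear":[-0.0076,0,-0.0136],"delta_rot":[0,4.6,0],"fingers":0},{"linear":[-0.0124,0,-0.021],"delta_rot":[0,7.2,0],"fingers":0},{"linear":[-0.0124,0,-0.021],"delta_rot":[0,7.2,0],"fingers":0},{"linear":[-0.0124,0,-0.021],"delta_rot":[0,7.2,0],"fingers":0}]' 100
python3 - <<'E'
from h import *
phi()
p=arm.snapshot("side"); save(p,"side15",(240,90,320,150),10); phi()
p=arm.snapshot("wrist"); save(p,"wrist15"); phi()
save(p,"wrist15b",(340,210,460,310),6)
E
```

```text
time_s: 20.62
position: [0.5942, 0.2406, 0.2446]
eef_rot: [0.228, -2.756, 0.047]
wrist_force: [-5.7, -1.7, -1.4]
width: 0.151
chord angle 0.7200253208336556 tool turn 0.7304671764512647 ang/rad now (np.float64(0.9293185643197368), np.float64(0.2049957882482693)) start (np.float64(0.21220364692551374), np.float64(0.20458557176695114)) F [-5.7 -1.7 -1.4] w 0.151 t 20.625
chord angle 0.7198109326581624 tool turn 0.7303244072481213 ang/rad now (np.float64(0.9290583421165487), np.float64(0.2050211308171947)) start (np.float64(0.21220364692551374), np.float64(0.20458557176695114)) F [-3.7 -0.9 -1.6] w 0.147 t 20.675
chord angle 0.7195917759132221 tool turn 0.7302779052874495 ang/rad now (np.float64(0.9288469049628453), np.float64(0.20501747424858355)) start (np.float64(0.21220364692551374), np.float64(0.20458557176695114)) F [-4.1 -0.3 -1.8] w 0.148 t 20.725
```

View pics/side15.png

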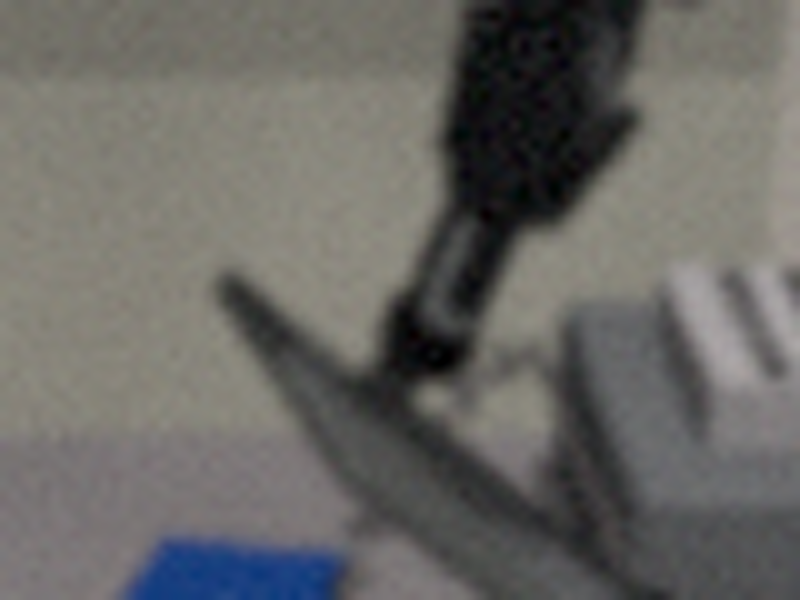

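View pics/wrist15.png

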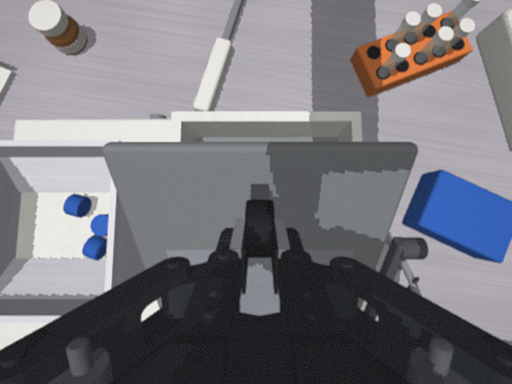

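View pics/wrist15b.png

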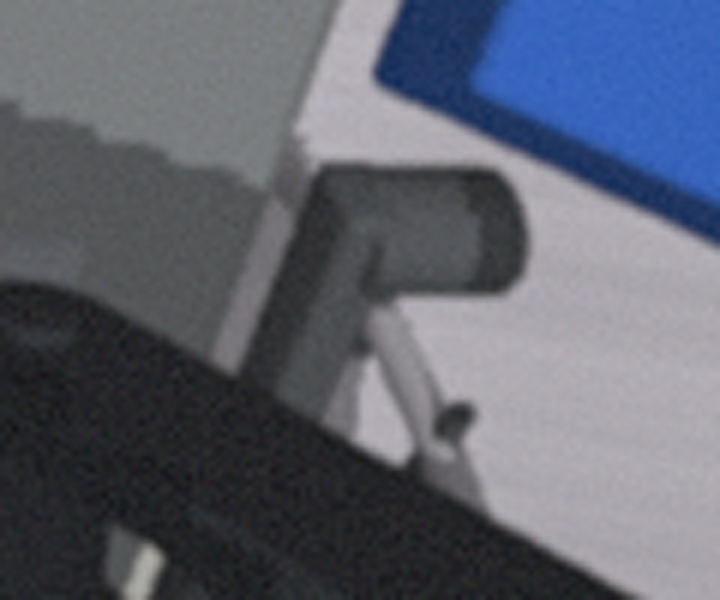

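Run:
```python
from h import *
p=arm.snapshot("wrist");ps=arm.snapshot("side"); phi()
a=np.radians(YAW);fx=np.array([np.cos(a),np.sin(a),0]);fy=np.array([-fx[1],fx[0],0]);ez=np.array([0,0,1.])
def pt(phi,r,w,h): # r in front of the hinge, h above plane
    return HG-fx*(r*np.cos(phi)-h*np.sin(phi)*-1*-1)+fy*w+ez*(r*np.sin(phi)+h*np.cos(phi)) if False else HG+fy*w+(-fx*np.cos(phi)+ez*np.sin(phi))*r+(fx*np.sin(phi)+ez*np.cos(phi))*h
for q in(.70,.73,.76):
  print(q,"FL/FR top",*[proj(p,pt(q,.235,w,.006)).round(1) for w in(.1,-.1)],"side FL top/bot,FR top/bot",*[proj(ps,pt(q,.235,w,h)).round(1) for w in(.1,-.1) for h in (.006,-.006)],"pin w",*[proj(p,pt(q,.142,w,0)).round(1) for w in(.112,.134)], "tabtop",proj(p,pt(q,.2,0,.057)).round(1))
```

```text
chord angle 0.7193353624593741 tool turn 0.730257398351502 ang/rad now (np.float64(0.9285956861998529), np.float64(0.20501527493190622)) start (np.float64(0.21220364692551374), np.float64(0.20458557176695114)) F [-5.4 -1.2 -2. ] w 0.147 t 20.825
0.7 FL/FR top [421.7 144.5] [ 97.4 143.7] side FL top/bot,FR top/bot [261.5 115.8] [259.4 118.4] [274.8 135.5] [272.3 138.4] pin w [395.5 244.2] [422.3 244.3] tabtop [258.8 245.4]
0.73 FL/FR top [427.2 150.2] [ 91.8 149.3] side FL top/bot,FR top/bot [262.8 114.3] [260.6 116.9] [276.3 133.9] [273.7 136.7] pin w [397.6 248.2] [424.8 248.3] tabtop [258.8 256.4]
0.76 FL/FR top [432.9 156.6] [ 86.  155.6] side FL top/bot,FR top/bot [264.2 112.9] [261.9 115.4] [277.9 132.2] [275.2 135. ] pin w [399.7 252.3] [427.3 252.4] tabtop [258.7 268. ]
```

Run:
```python
import cv2,numpy as np
rows=[]
for n in("wrist11","wrist12","wrist13","wrist15"):
    im=cv2.imread(f"pics/{n}.png"); rows.append(cv2.resize(im[115:175,95:175],None,fx=5,fy=5,interpolation=cv2.INTER_CUBIC))
    g=cv2.cvtColor(im,cv2.COLOR_BGR2GRAY)[:, 200:225].mean(1); print(n,g[120:170].round(0).astype(int).tolist())
cv2.imwrite("pics/edges.png",np.vstack([np.hstack(rows[:2]),np.hstack(rows[2:])]))
```

```text
wrist11 [87, 88, 88, 88, 88, 87, 88, 89, 89, 88, 87, 86, 81, 84, 94, 108, 122, 129, 134, 137, 140, 140, 140, 140, 140, 140, 140, 140, 140, 140, 140, 139, 140, 140, 140, 140, 139, 140, 140, 139, 140, 140, 139, 139, 140, 140, 139, 139, 139, 139]
wrist12 [178, 145, 99, 86, 88, 89, 88, 90, 89, 89, 89, 88, 89, 89, 89, 89, 89, 89, 90, 88, 90, 91, 92, 87, 83, 82, 85, 89, 93, 97, 101, 103, 103, 103, 101, 102, 105, 107, 107, 107, 108, 106, 106, 105, 107, 111, 113, 111, 111, 111]
wrist13 [109, 107, 108, 108, 108, 121, 140, 148, 148, 148, 148, 148, 148, 149, 148, 148, 148, 149, 149, 149, 139, 116, 100, 103, 113, 119, 126, 133, 135, 134, 132, 129, 127, 126, 125, 126, 126, 125, 125, 126, 126, 126, 125, 126, 126, 125, 125, 126, 126, 126]
wrist15 [224, 170, 121, 113, 117, 117, 116, 116, 116, 115, 115, 114, 115, 115, 114, 114, 118, 128, 139, 141, 139, 127, 108, 107, 115, 123, 129, 134, 138, 138, 134, 132, 128, 126, 125, 125, 125, 126, 125, 126, 125, 126, 125, 125, 125, 126, 125, 125, 124, 125]
```

View pics/edges.png

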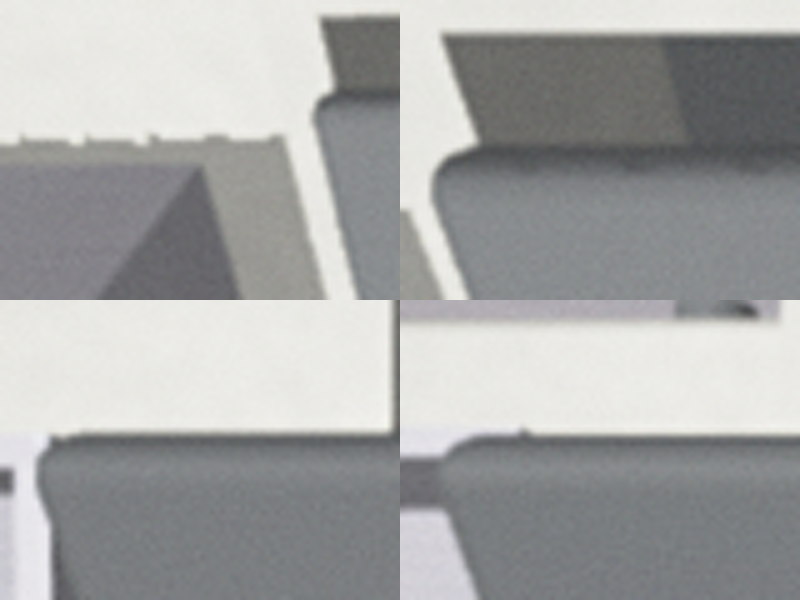

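Run:
```python
from h import *
from scipy.optimize import brentq
s=arm.read_state();p=arm.snapshot("wrist")
Rt=Rn.from_rotvec(s["eef_rot"]).as_matrix();Rc=p["R"];C=-Rc.T@p["t"]
Rct=Rc@Rt; ct=Rt.T@(C-s["position"]); print(ct)
a=np.radians(YAW);fx=np.array([np.cos(a),np.sin(a),0]);fy=np.array([-fx[1],fx[0],0]);ez=np.array([0,0,1.])
def pt(phi,r,w,h): return HG+fy*w+(-fx*np.cos(phi)+ez*np.sin(phi))*r+(fx*np.sin(phi)+ez*np.cos(phi))*h
def cam(pos,rv):
    R=Rn.from_rotvec(rv).as_matrix(); q=dict(p); q["R"]=Rct@R.T; q["t"]=-q["R"]@(np.array(pos)+R@ct); return q
def sil(q,phi,rho,w=-.03):
    return min(proj(q,pt(phi,.235-rho+rho*np.cos(b),w,(.006-rho)*np.sign(np.sin(b))+rho*np.sin(b)))[1] for b in np.linspace(-1.57,1.57,60))
poses={"11":([.4967,.2238,.2137],[-.219,2.787,.039],132.5),"12":([.5306,.2293,.1209],[-.231,2.783,.037],143.3),"13":([.5775,.2378,.2275],[.239,-2.879,.034],140.8),"15":(s["position"],s["eef_rot"],141.3)}
for k,(P,r,v) in poses.items():
  q=cam(P,r)
  for rho in(.003,.005):
    f=lambda x:sil(q,x,rho)-v
    print(k,rho,"sil at .0/.6/.73",sil(q,0,rho),sil(q,.6,rho),sil(q,.73,rho),"phi",[round(brentq(f,lo,lo+.3),3) for lo in np.arange(-.3,.9,.3) if f(lo)*f(lo+.3)<0])
```

```text
[ 0.06844542 -0.00163417 -0.16355216]
11 0.003 sil at .0/.6/.73 130.52718781621314 266.93276401499276 315.939336408661 phi [0.019]
11 0.005 sil at .0/.6/.73 131.20998537111814 267.11961227378345 315.19318076659505 phi [0.013]
12 0.003 sil at .0/.6/.73 141.73642357738217 430.5237392014413 553.8656871273977 phi [0.009]
12 0.005 sil at .0/.6/.73 142.85115504733227 427.61745104130966 546.785362189581 phi [0.003]
13 0.003 sil at .0/.6/.73 120.80739315215796 140.7253383511928 168.14857065176056 phi [0.6]
13 0.005 sil at .0/.6/.73 121.15516355796595 141.82361670444237 169.64143015464722 phi [0.594]
15 0.003 sil at .0/.6/.73 127.2881535024587 125.78973843294824 142.12604079874012 phi [-0.207, 0.725]
15 0.005 sil at .0/.6/.73 127.72854408679694 126.48193184376207 143.24836023502118 phi [-0.2, 0.718]
```

Cover is at 0.7195 rad by chord, 0.72 by its edge in the wrist view. The pin reads 0.726 from three views. Adding a final trim of about +0.4°.

```bash
python3 -m creep '[{"linear":[-0.0008,0,-0.0015],"delta_rot":[0,0.5,0],"fingers":0},{"linear":[-0.0008,0,-0.0015],"delta_rot":[0,0.5,0],"fingers":0},{"linear":[-0.0008,0,-0.0015],"delta_rot":[0,0.5,0],"fingers":0},{"linear":[-0.0008,0,-0.0015],"delta_rot":[0,0.5,0],"fingers":0}]' 100
python3 - <<'E'
from h import *
phi()
p=arm.snapshot("wrist"); save(p,"wrist16"); save(p,"wrist16b",(340,190,460,290),6); phi()
g=cv2.cvtColor(p["image"],cv2.COLOR_RGB2GRAY); print(g[132:150,200:225].mean(1).round(), g[225:275,408:418].mean(1).round().tolist())
a=np.radians(YAW);fx=np.array([np.cos(a),np.sin(a),0]);fy=np.array([-fx[1],fx[0],0]);ez=np.array([0,0,1.])
for q in(.7,.72,.74): print(q,proj(p,HG+fy*.12+(-fx*np.cos(q)+ez*np.sin(q))*.142))
ps=arm.snapshot("side"); save(ps,"side16",(180,80,380,230),4); phi()
E
```

```text
time_s: 21.38
position: [0.5954, 0.2408, 0.2456]
eef_rot: [0.228, -2.747, 0.048]
wrist_force: [-5.3, -1.6, -1.9]
width: 0.146
chord angle 0.728089221808636 tool turn 0.7393338026622152 ang/rad now (np.float64(0.937317491656248), np.float64(0.20501160560199197)) start (np.float64(0.21220364692551374), np.float64(0.20458557176695114)) F [-5.3 -1.6 -1.9] w 0.146 t 21.375
chord angle 0.7279773342977914 tool turn 0.7393857302072421 ang/rad now (np.float64(0.9371789228854173), np.float64(0.20502617610282853)) start (np.float64(0.21220364692551374), np.float64(0.20458557176695114)) F [-5.6 -0.9 -2.8] w 0.152 t 21.425
[115. 115. 115. 114. 114. 121. 130. 139. 140. 127. 108. 107. 116. 122.
 128. 134. 137. 137.] [54.0, 50.0, 62.0, 80.0, 104.0, 128.0, 151.0, 167.0, 175.0, 174.0, 161.0, 122.0, 70.0, 54.0, 65.0, 69.0, 74.0, 75.0, 78.0, 80.0, 82.0, 84.0, 86.0, 88.0, 87.0, 88.0, 86.0, 86.0, 82.0, 80.0, 77.0, 71.0, 85.0, 132.0, 166.0, 171.0, 172.0, 172.0, 172.0, 174.0, 174.0, 172.0, 170.0, 168.0, 164.0, 162.0, 161.0, 159.0, 155.0, 149.0]
0.7 [404.61237319 243.23873601]
0.72 [406.10136792 245.79761352]
0.74 [407.59999564 248.45849115]
chord angle 0.7280449116215348 tool turn 0.7393179117544518 ang/rad now (np.float64(0.9372433282400989), np.float64(0.20502752807855318)) start (np.float64(0.21220364692551374), np.float64(0.20458557176695114)) F [-5.2 -2.2 -2.3] w 0.146 t 21.475
```

View pics/wrist16b.png

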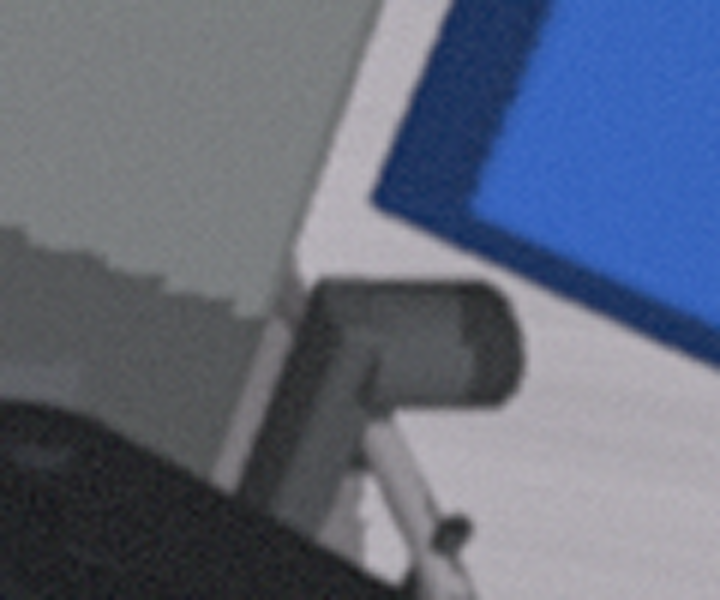

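View pics/side16.png

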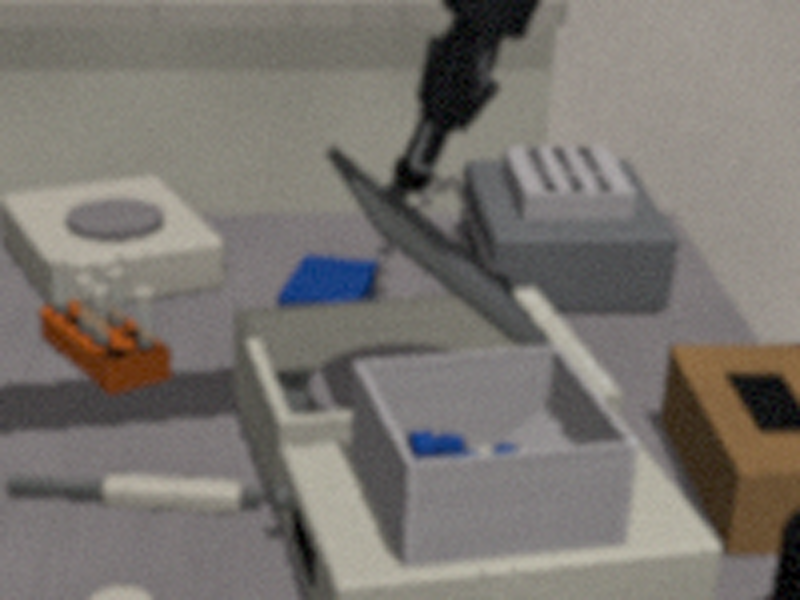

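Cover 0.728 and pin 0.729, steady over several readings. Handing in with the grip held.

Run:
```python
from h import *
phi(); print(arm.close_job())
```

```text
chord angle 0.7280449116215348 tool turn 0.7393179117544518 ang/rad now (np.float64(0.9372433282400989), np.float64(0.20502752807855318)) start (np.float64(0.21220364692551374), np.float64(0.20458557176695114)) F [-5.2 -2.2 -2.3] w 0.146 t 21.475
the job is handed in; nothing more can be done
None
```

The job is handed in at about 21.5 s of the 61 s allowed. The five caps are in the hopper, and the empty white scoop stands upright back in its old place. The cover is held by its tab level with the setting arm.

- **Caps and scoop:** the top view after pouring shows all five caps inside the hopper. A wrist view after release shows the scoop empty. I did not touch the red or purple look-alikes.
- **Cover angle:** my last reading is 0.728 rad, worked out from how far the tab moved. It was steady over repeated readings with the grip closed.
- **Setting arm angle:** its cross pin read 0.725–0.729 rad across the camera views.
- **What disagreed:** the gripper's own turn since the grasp reads 0.739 rad, about 0.01 rad more than the tab's travel gives. The final 0.728 was not rechecked against the cover's edge, which had read 0.718–0.725 rad just before the last small trim of about 0.009 rad. I estimate the remaining mismatch between cover and arm at about 0.01 rad.
- **Not checked:** in the final side view the setting arm is hidden behind the cover, so only the wrist camera confirmed the match there. The last top view was before the cover was lifted, so I did not recheck the whole bench after that.

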